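Change over the turret of an inlay punch press

TASK

Unscrew every worn punch (red cap) from the turret of the press, bringing it round to the open front of the clear guard, and stand it tip down in a compartment of the red sharpening tray. Take the new punch (yellow cap) from the wooden rack, dip its tip down to the felt pad in the oiling tin, then screw it fully home, square in its thread, into any free station of the turret, and turn the turret until the new punch stands under the ram. Leave the good punches (black caps) screwed in, the spare punches and the other things on the bench where they are, and the tin and tray upright.

Things in the scene. Friction and masses are not known exactly. Their poses are not given: they have to be found in the camera images.
- turret (a joint): Turret angle, rad, grows counter-clockwise from above, endless. Five stations 72 deg apart, 85 mm from its axis. A sprung roller pulls it to the nearest of five rest angles (multiples of 1.257); at each, one station is exactly at the front and one exactly under the ram. About 0.3 N m turns it over a lobe; let go anywhere, it falls into the nearest rest.
- turret_grip (a point): Grip for turning the turret: centre of a black bar 40 mm long, 20 mm wide, 28 mm tall on the turret's axis, 198 mm above the bench, standing above the guard. Its x axis runs along the bar and turns with the turret (at angle 0 as the press's). The guard's top lies 23 mm below this point: grip across the 20 mm, fingertips above the guard.
- press: Punch press: green iron base and frame, fixed, origin on the bench on the turret's axis, x away from its front. A clear flat guard (top 175 mm above the bench) lies 3 mm above the caps, so punches can be gripped and drawn out only at the front, where it is cut open about 65 mm around front_pos (red mark on the base).
- front_pos (a point): Change position, fixed on the press: centre of the mouth of the station at the front, on the deck (top of its boss, 130 mm above the bench), 85 mm from the turret's axis; frame as the press. Each station has a 37 mm bore, 22 mm deep, open below, with a right-handed three-start thread: clockwise from above screws in, 3.5 mm down per rad; home, the cap lies flat on the boss and turns no further.
- ram_pos (a point): Working position under the ram, rear left of the press, below the aluminium air cylinder: centre of the mouth of the station there, on the deck; frame as the press. Two rests clockwise (from above) of the front: a station goes from the front to the ram when the joint falls by 2.513 rad (or rises by 3.770).
- worn_a_mid (a point): Worn punch, red cap, home in one of the stations at the start; centre of its cap. Knurled cap 44 mm across, 38 mm tall (grip here, from above), threaded shank 26 mm across, stem 16 mm across ending flat 59 mm below this point; 0.22 kg. Turned 2.3 to 3.5 rad counter-clockwise from home, rising 3.5 mm per rad, it is free and lifts straight out.
- worn_b_mid (a point): Second worn punch, as worn_a_mid; two or all of the three worn punches are there.
- worn_c_mid (a point): Third worn punch, as worn_a_mid.
- good_a_mid (a point): Good punch, black cap, shape as worn_a_mid, home in one of the stations; centre of its cap. Stays in.
- good_b_mid (a point): Second good punch, as good_a_mid. Stays in.
- new_mid (a point): New punch, yellow cap, hanging by its cap in one of the rack's holes; centre of its cap, 19 mm above the cap's underside, z up its axis, x through one of its three thread lugs (120 deg apart). Shape as worn_a_mid; 0.19 to 0.26 kg. Home in a station, a punch's x axis is 0 to 0.3 rad clockwise of turret_grip's or 120 deg to either side of that.
- new_tip (a point): Centre of the flat end of the new punch's stem. Starting the thread: let down with its x axis 2.2 to 3.8 rad counter-clockwise of turret_grip's x (or 120 deg to either side), the punch rests on the thread 3.5 mm per rad above home (8 mm at 2.3); turning clockwise by that angle plus up to 0.3 brings it home. Turned counter-clockwise it climbs, and drops a 7 mm step every 120 deg.
- tin_pad (a point): Oiling tin: open aluminium tin 74 mm across (68 mm inside), 30 mm tall, loose, 0.3 to 0.45 kg. This point is the centre of the top of the firm felt pad in it, 9 mm above the bench, 21 mm below the rim; z up.
- tray_mid (a point): Sharpening tray: red open tray 225 by 60 mm, 44 mm tall, loose, about 1.1 kg, four compartments in a row, each 50 mm square, centres at -82.5, -27.5, 27.5 and 82.5 mm along this frame's x. This point is the centre of its inner floor, 5 mm above the bench; z up. Outer walls rise 39 mm, dividers 33 mm over the floor.
- rack: Wooden rack 190 by 70 mm, 46 mm tall, fixed, long along its x, origin under its centre, with three 39 mm square holes at -60, 0 and +60 mm along x; a punch hangs in each, its cap's underside on the rack's top.
- spare_blue_mid (a point): Spare punch with a blue cap in the rack, same shape as the new one; centre of its cap. Leave alone.
- spare_green_mid (a point): Spare punch with a green cap in the rack, same shape as the new one; centre of its cap. Leave alone.
- inlay_box: Inlaid wooden box 120 by 75 by 55 mm, origin under its centre. Leave alone.
- glue: White glue bottle, 52 mm across, 130 mm tall, origin under its centre. Leave alone.
- rods: Bundle of thin wooden rods, 240 by 30 by 18 mm, origin under its centre. Leave alone.
- mallet: Hammer lying on the bench, 240 mm long. Leave alone.

How it is judged:
On the way, in this order (a step that is already met when the one before it is completed fails the run):
1. the new punch's tip is dipped in the oiling tin: over the pad and within 8 mm of it (horizontal distance between new_tip and tin_pad below 0.026 m and z of new_tip in the frame of tin_pad below 0.008 m), for 0.1 s.
2. the new punch is screwed home at the front of the turret (within 2.5 mm of flush) (horizontal distance between new_mid and front_pos below 0.006 m and z of new_mid in the frame of front_pos between 0.015 and 0.0215 m and angle between new_mid's own z axis and vertical below 0.06 rad), for 0.2 s.
At the end, for the whole second after the job is handed in: Worn punches stand tip down in the tray (cap centre within its outline, leaning under 43 deg); new punch screwed home (cap within 2.5 mm of flush, upright), within 6 mm of the ram's axis, turret at rest; good punches still home; tin and tray upright (x of worn_a_mid in the frame of tray_mid between -0.112 and 0.112 m and y of worn_a_mid in the frame of tray_mid between -0.036 and 0.036 m and z of each of worn_a_mid, worn_b_mid, worn_c_mid in the frame of tray_mid below 0.068 m and angle between each of worn_a_mid, worn_b_mid, worn_c_mid's own z axis and vertical below 0.75 rad and x of worn_b_mid in the frame of tray_mid between -0.112 and 0.112 m and y of worn_b_mid in the frame of tray_mid between -0.036 and 0.036 m and x of worn_c_mid in the frame of tray_mid between -0.112 and 0.112 m and y of worn_c_mid in the frame of tray_mid between -0.036 and 0.036 m and z of good_a_mid in the frame of ram_pos between 0.017 and 0.0215 m and horizontal distance between good_a_mid and turret_grip between 0.08 and 0.09 m and z of good_b_mid in the frame of ram_pos between 0.017 and 0.0215 m and horizontal distance between good_b_mid and turret_grip between 0.08 and 0.09 m and horizontal distance between new_mid and ram_pos below 0.006 m and z of new_mid in the frame of ram_pos between 0.015 and 0.0215 m and angle between new_mid's own z axis and vertical below 0.06 rad and angle between each of tin_pad, tray_mid's own z axis and vertical below 0.15 rad and velocity of joint turret between -0.1 and 0.1 rad/s); the robot touches nothing.
It fails at once if a spare punch is moved by more than 4 cm (distance of any of spare_blue_mid, spare_green_mid from where it was at the start of the episode above 0.04 m).
It fails at once if another thing on the bench (inlaid box, glue, rods, hammer) is moved by more than 4 cm (distance of any of inlay_box, glue, rods, mallet from where it was at the start of the episode above 0.04 m).
Of worn_a, worn_b, worn_c only 2 to 3 are there at a start; the rules pass over those that are not, and their reading is None.
At some moment in a run one of tin, tray may be knocked a few centimetres aside while the robot is not near it.
It also fails if it takes over 210 s, if anything falls off the work surface, if the arm or the gripper's body presses on something with over 40 N, if the wrist force passes 120 N, or if a joint passes its speed limit or range.

ROBOT

A 6-joint arm with a two-finger parallel gripper is mounted at the origin on the work surface. World frame = base frame: x ahead of the robot, y to its left, z up, the work surface at z = 0. Lengths are in m, angles in rad, forces in N, time in s.
With the tool pointing down it reaches from about 0.3 to 0.875 m from the base axis. Payload 6.4 kg.
Tool frame: the origin (TCP) lies midway between the tips of the shut fingers; the grasp point (between the pads) lies 19 mm behind it (ctrl.pinch_z is the distance from the TCP to the grasp point, in m); z points along the fingers, y is the line along which they close (so a half turn about z gives the same grasp; the last joint's range is limited). The gripper opens to 85 mm and grips with 20 to 120 N. Pads are 22 mm wide; open, the fingers measure 114 mm over their backs; the gripper's body (76 mm by 85 mm) begins 54 mm behind the grasp point. The pads swing forward as they close: fully open they stand 13 mm farther back than shut.
Start: joints at [1.02, 0.181, 1.607, -0, 1.354, -0.206], TCP at [0.194, 0.541, 0.231] pointing down, gripper open.
Joint ranges: [-2.99, 2.99], [-0.89, 2.07], [0.3, 2.58], [-1.14, 4.28], [0, 2.63], [-3.12, 3.12]. Speed limits (rad/s): [2.57, 2.57, 3.01, 3.14, 3.14, 3.14].

INTERFACE

Orientations are given as a unit quaternion [w, x, y, z].
In Python, from bench import ctrl gives the robot as it stands.
- The arm moves only by the tool apply_moves, never from a script. Its argument "moves" is a list of rows, each an object with "jaw": the opening, from 0 (shut) to 1 (fully open); "offset": the shift along the tool's x, y, z in mm, a list of three; "rot": the turn, a rotation vector about the tool's x, y, z in degrees, a list of three. In form: [{"jaw": jaw, "offset": [dx, dy, dz], "rot": [ax, ay, az]}, ...]. A call has exactly 5 rows; each row shifts and turns the commanded pose from where the row before left it, along the tool's axes as they then stand; what a row does not reach is not made up. A row lasts 1/8 s, in which the tool goes at most 62.5 mm and 10.7 degrees, less where a joint would pass 70% of its speed; a pose out of reach is approached as far as the arm can. A call is refused whole if a number of a shift passes 62.5 or a number of a turn 10.7, either way. A call with a gripper value outside its range is refused whole. The fingers move at their own pace and stop on an object; the grip force is fixed at half the most. Time passes only in rows, so rows that do not move let the fingers close, or fill a call up. It gives the time, the measured TCP pose, the force, the opening and the grip force at its end, in the units of the state.
- ctrl.get_obs(): the state, without advancing time (a new reading comes with each control period).
- ctrl.camera(name): name is "scene" or "side" or "wrist"; returns (picture, depth): 384x512x3 uint8, red, green, blue; 384x512 float32, m along the optical axis (not along the pixel's ray), 0 where there is no reading.
- ctrl.camera_params(name): a dict with "K" (3x3 intrinsics, pixels), "cam_to_world" (4x4, takes a point from camera to world coordinates); the wrist camera has in their place "mount" (4x4, takes a point from camera to tool coordinates, whose origin is the TCP and whose axes are the flange's). Camera axes: x right, y down, z forward; pixel columns grow to the right and rows downward; lengths in m; the calibration is good to about 2 mm. A picture is of the moment at which its call begins: read the wrist's pose just before it. camera_params takes no time and is no camera call.
- ctrl.hand_in(): hands the job in; it is judged then, once.
Trained networks look in the newest picture that a camera, given by its name, has taken for a name from the list of things; names that differ only in an ending like _2 or _b are one class to them, and where a whole thing is asked for, a point or a joint stands for the part that bears it (a point fixed in the world has none). Each returns a list of dicts, best first, with "score" (0 to 1); they miss things now and then, are a little off and sometimes report something else, mostly with a low value. They report only what shows in the picture. A call takes as long as a camera call.
- ctrl.outline_of(camera, target): "region" (384x512 bool, what is visible of it) and "position" ([column, row] in pixels, amid what is visible of it).
The state is a dict: "time_s": time; "q": joint angles; "dq": joint speeds; "joint_efforts": joint torques, N m; "eef_pos": TCP position; "eef_rot": TCP orientation; "wrist_force": force on the tool from outside, world axes, zero at the start; "torque": the same for the moment, N m; "opening": opening from 0.0 (shut) to 1.0 (fully open); "grasp_force": force on a finger pad.
Only numpy, scipy, OpenCV 4.12 (cv2) and the standard library are available. Lean on these libraries where they do the work, as an engineer would, in place of code of your own. Each camera call takes 0.05 s, during which the arm holds its last target. There are 200 camera calls.

## Working session

There is one attempt and no reset: what is moved stays moved. The work goes in short steps, Python scripts to look and compute and a tool call to move; the robot and the scene stay as the last step left them, time stands still between calls to the robot, and variables do not carry over. Pictures are saved under pics/ and viewed, at most 14 in all, crops included, and the job is handed in when it is done.

Besides the shell and the picture viewer there is one more tool, called after "Call:" by a JSON object that holds its "name" and its "arguments". apply_moves: Moves the arm, as the interface text tells. Its arguments: {"type":"object","properties":{"moves":{"type":"array"}},"required":["moves"]}

```bash
ls; mkdir -p pics
cat > h.py <<'E'
import numpy as np, cv2
from scipy.spatial.transform import Rotation as R
from bench import ctrl
def cam(name):
    o=ctrl.get_obs(); p=ctrl.camera_params(name); im,d=ctrl.camera(name)
    K=np.array(p["K"])
    if "mount" in p:
        q=o["eef_rot"]; T=np.eye(4); T[:3,:3]=R.from_quat([q[1],q[2],q[3],q[0]]).as_matrix(); T[:3,3]=o["eef_pos"]
        M=T@np.array(p["mount"])
    else: M=np.array(p["cam_to_world"])
    return im,d,K,M
def pts(d,K,M,mask=None):
    m=d>0
    if mask is not None: m&=mask
    v,u=np.nonzero(m); z=d[v,u]
    c=np.stack([(u-K[0,2])/K[0,0]*z,(v-K[1,2])/K[1,1]*z,z,np.ones_like(z)])
    return (M@c)[:3].T
def save(im,n,s=1.5): cv2.imwrite('pics/'+n,cv2.resize(im[:,:,::-1],None,fx=s,fy=s))
E
python3 - <<'E'
from h import *
names=["press","turret_grip","worn_a_mid","good_a_mid","new_mid","tin_pad","tray_mid","rack","spare_blue_mid","spare_green_mid","inlay_box","glue","rods","mallet"]
print(ctrl.get_obs())
for c in ["scene","side"]:
    im,d,K,M=cam(c); save(im,c+'0.png'); print(c,M[:3,3].round(2))
    for n in names:
        for r in ctrl.outline_of(c,n)[:4]:
            if r["score"]<.3: continue
            P=pts(d,K,M,r["region"])
            if len(P)<5: continue
            top=P[P[:,2]>np.percentile(P[:,2],95)-.006]
            print(n,round(r["score"],2),np.round(r["position"]),"med",np.median(P,0).round(3),"top",((top.max(0)+top.min(0))/2).round(3),len(P))
E
```

```text
pics
{'time_s': 0.0, 'q': array([ 1.01970321e+00,  1.81549176e-01,  1.60802166e+00,  1.61150422e-05,
        1.35378529e+00, -2.06300192e-01]), 'dq': array([-1.78971515e-03,  2.82589720e-04,  3.31438984e-04, -7.45230065e-04,
        4.71030932e-05, -3.01818776e-04]), 'joint_efforts': array([-6.18937465e-04, -4.44847155e+01, -3.51352108e+01, -2.18968994e-04,
        8.76332080e-03,  1.92986090e-05]), 'eef_pos': array([0.1940332 , 0.54068361, 0.23037298]), 'eef_rot': array([-3.33295625e-04,  1.71545426e-01,  9.85175816e-01, -8.16353087e-04]), 'wrist_force': array([-0.31349129,  0.16305766,  0.22205123]), 'torque': array([-0.05048326, -0.01654071,  0.02809384]), 'grasp_force': 0.0, 'opening': 1.0036740014650867}
scene [ 1.15 -0.85  0.79]
press 0.61 [275. 213.] med [ 0.682 -0.031  0.141] top [0.655 0.049 0.22 ] 9151
turret_grip 0.57 [249. 228.] med [ 0.612 -0.064  0.076] top [ 0.584 -0.013  0.203] 2829
turret_grip 0.35 [225. 181.] med [ 0.506 -0.014  0.163] top [ 0.498 -0.006  0.168] 291
good_a_mid 0.56 [289. 192.] med [0.672 0.025 0.165] top [0.666 0.018 0.17 ] 72
new_mid 0.93 [144. 245
[... 1525 characters left out ...]
.058 0.155] top [0.546 0.036 0.17 ] 179
tray_mid 0.8 [205. 192.] med [0.485 0.223 0.03 ] top [0.501 0.196 0.077] 1275
rack 0.83 [296. 274.] med [ 0.468 -0.265  0.035] top [ 0.491 -0.237  0.049] 1555
spare_blue_mid 0.88 [321. 250.] med [ 0.545 -0.252  0.078] top [ 0.554 -0.245  0.085] 337
spare_green_mid 0.66 [299. 252.] med [ 0.486 -0.245  0.077] top [ 0.494 -0.237  0.085] 361
inlay_box 0.85 [196. 172.] med [0.504 0.341 0.049] top [0.513 0.371 0.058] 820
glue 0.86 [359. 229.] med [ 0.712 -0.231  0.068] top [ 0.723 -0.221  0.128] 667
rods 0.9 [228. 244.] med [ 0.414 -0.027  0.018] top [ 0.419 -0.006  0.02 ] 787
mallet 0.93 [282. 328.] med [ 0.342 -0.375  0.024] top [ 0.339 -0.349  0.027] 1524
```

View pics/scene0.png

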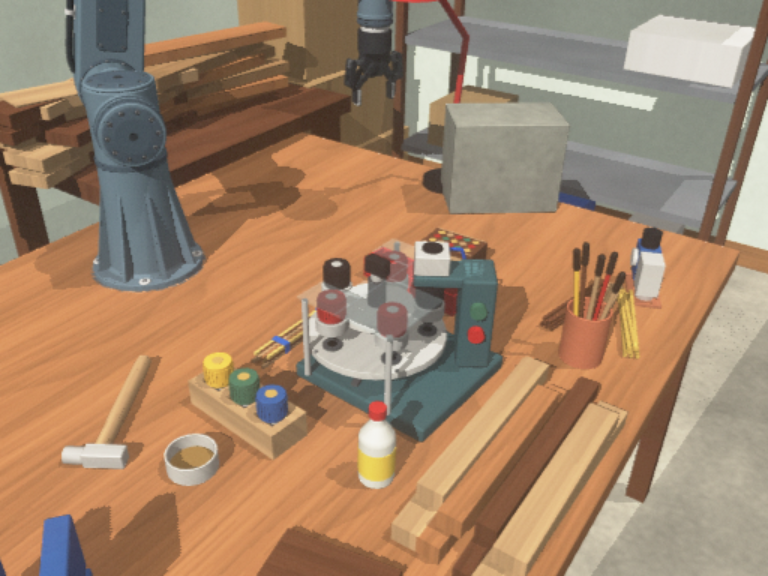

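View pics/side0.png

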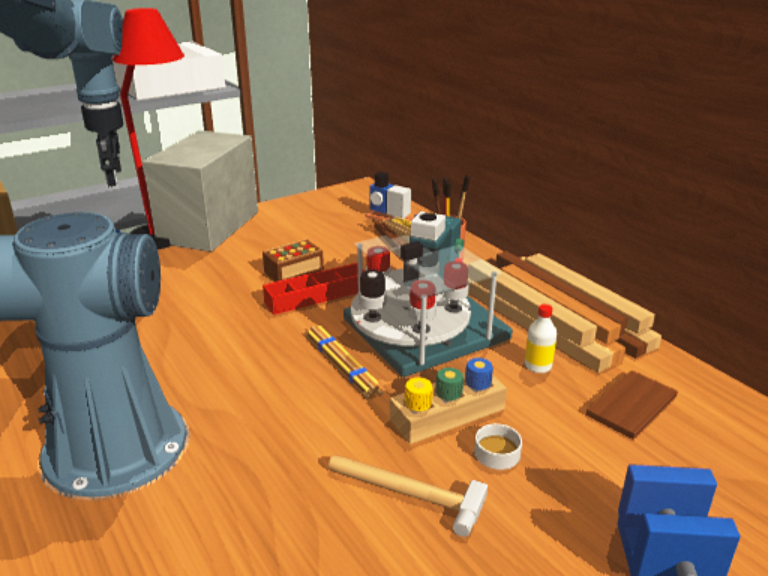

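```bash
cat >> h.py <<'E'
def pose():
    o=ctrl.get_obs(); q=o["eef_rot"]
    return np.array(o["eef_pos"]),R.from_quat([q[1],q[2],q[3],q[0]]).as_matrix()
def yaw(): # direction of the tool's x in the world, deg
    m=pose()[1]; return np.degrees(np.arctan2(m[1,0],m[0,0]))
def st():
    o=ctrl.get_obs(); p,m=pose()
    print("t",round(o["time_s"],2),"p",p.round(4),"yaw",round(yaw(),1),"tilt",np.degrees(np.arccos(-m[2,2])).round(2),"q6",o["q"][5].round(2),"q1",o["q"][0].round(2),"F",o["wrist_force"].round(1),"T",o["torque"].round(2),"open",round(o["opening"],3),"g",round(o["grasp_force"],1))
def go(*targets):
    """targets (x,y,z,yaw_deg): print rows [dx,dy,dz | rz] mm, deg from the present pose, tool assumed down"""
    p,_=pose(); y=yaw(); 
    for t in targets:
        t=list(t); 
        if t[3] is None: t[3]=y
        dy=t[3]-y; d=np.array(t[:3])-p
        n=int(max(1,np.ceil(abs(dy)/10.7-1e-6),np.ceil(np.abs(d).max()*1000/60)))
        print("-> ",np.round(t,3),"n",n)
        for i in range(n):
            # offset about current axes, then turn
            goal=np.array(t[:3]); rem=(goal-p)/(n-i); c,s=np.cos(np.radians(y)),np.sin(np.radians(y))
            o=np.round(1000*np.array([c*rem[0]+s*rem[1], s*rem[0]-c*rem[1], -rem[2]]),0 if i<n-1 else 1)
            rz=round(-(t[3]-y)/(n-i),1)
            print("  ",o.tolist(),rz)
            w=o/1000; p=p+np.array([c*w[0]+s*w[1], s*w[0]-c*w[1], -w[2]]); y-=rz
E
python3 - <<'E'
from h import *
print(np.array(ctrl.camera_params("wrist")["mount"]).round(3)); st()
go((.194,.541,.40,160.3),(.53,-.0,.45,180))
E
```

```text
[[-0.001 -0.961 -0.278  0.071]
 [ 1.    -0.001  0.    -0.001]
 [-0.001 -0.278  0.961 -0.144]
 [ 0.     0.     0.     1.   ]]
t 1.5 p [0.1943 0.5412 0.2313] yaw 160.2 tilt 0.0 q6 -0.21 q1 1.02 F [-0.2 -1.4  0.3] T [-0.   -0.05 -0.01] open 1.003 g 0.0
->  [  0.194   0.541   0.4   160.3  ] n 3
   [0.0, -0.0, -56.0] -0.0
   [0.0, -0.0, -56.0] -0.0
   [0.2, -0.3, -56.7] -0.1
->  [  0.53  -0.     0.45 180.  ] n 10
   [-50.0, -40.0, -5.0] -2.0
   [-48.0, -41.0, -5.0] -2.0
   [-47.0, -43.0, -5.0] -2.0
   [-45.0, -45.0, -5.0] -2.0
   [-44.0, -46.0, -5.0] -1.9
   [-42.0, -48.0, -5.0] -2.0
   [-41.0, -49.0, -5.0] -1.9
   [-39.0, -50.0, -5.0] -2.0
   [-37.0, -52.0, -5.0] -1.9
   [-35.9, -52.7, -5.0] -2.0
```

Call:
{"name": "apply_moves", "arguments": {"moves": [{"jaw": 0.7,"offset": [0,0,-56],"rot": [0,0,0]},{"jaw": 0.7,"offset": [0,0,-56],"rot": [0,0,0]},{"jaw": 0.7,"offset": [0,0,-56],"rot": [0,0,0]},{"jaw": 0.7,"offset": [-50,-40,-5],"rot": [0,0,-2]},{"jaw": 0.7,"offset": [-48,-41,-5],"rot": [0,0,-2]}]}}

```text
time_s: 2.12
eef_pos: [0.2602, 0.4343, 0.41]
eef_rot: [0.001, 0.135, 0.991, 0.001]
wrist_force: [0.8, -0.8, 0.1]
opening: 0.696
grasp_force: 0.0
```

Call:
{"name": "apply_moves", "arguments": {"moves": [{"jaw": 0.7,"offset": [-47,-43,-5],"rot": [0,0,-2]},{"jaw": 0.7,"offset": [-45,-45,-5],"rot": [0,0,-2]},{"jaw": 0.7,"offset": [-44,-46,-5],"rot": [0,0,-2]},{"jaw": 0.7,"offset": [-42,-48,-5],"rot": [0,0,-2]},{"jaw": 0.7,"offset": [-41,-49,-5],"rot": [0,0,-2]}]}}

```text
time_s: 2.75
eef_pos: [0.4242, 0.1683, 0.434]
eef_rot: [0.001, 0.05, 0.999, 0.0]
wrist_force: [0.7, 0.7, -0.6]
opening: 0.704
grasp_force: 0.0
```

Call:
{"name": "apply_moves", "arguments": {"moves": [{"jaw": 0.7,"offset": [-39,-50,-5],"rot": [0,0,-2]},{"jaw": 0.7,"offset": [-37,-52,-5],"rot": [0,0,-2]},{"jaw": 0.7,"offset": [-36,-53,-5],"rot": [0,0,-2]},{"jaw": 0.7,"offset": [0,0,0],"rot": [0,0,0]},{"jaw": 0.7,"offset": [0,0,0],"rot": [0,0,0]}]}}

```text
time_s: 3.38
eef_pos: [0.5228, 0.0117, 0.4479]
eef_rot: [-0.0, -0.002, 1.0, 0.0]
wrist_force: [-0.6, 0.7, 0.2]
opening: 0.704
grasp_force: 0.0
```

Run:
```python
from h import *
st(); im,d,K,M=cam("wrist"); save(im,'w1.png'); np.savez('w1.npz',im=im,d=d,K=K,M=M)
for n in ["turret_grip","worn_a_mid","good_a_mid","tray_mid"]:
    for r in ctrl.outline_of("wrist",n)[:4]:
        if r["score"]<.25: continue
        P=pts(d,K,M,r["region"]); 
        if len(P)<5: continue
        top=P[P[:,2]>np.percentile(P[:,2],90)-.006]
        print(n,round(r["score"],2),np.round(r["position"]),"med",np.median(P,0).round(3),"top",((top.max(0)+top.min(0))/2).round(4),len(P))
```

```text
t 3.38 p [0.5228 0.0117 0.4479] yaw -179.8 tilt 0.05 q6 -1.78 q1 -0.21 F [-0.6  0.7  0.2] T [ 0.03 -0.   -0.05] open 0.704 g 0.0
turret_grip 0.86 [238. 157.] med [ 0.533 -0.006  0.126] top [ 0.5398 -0.0071  0.1698] 6529
worn_a_mid 0.4 [280. 177.] med [0.553 0.055 0.163] top [0.5551 0.0543 0.1683] 124
tray_mid 0.76 [374. 133.] med [0.498 0.247 0.017] top [0.5057 0.2397 0.0432] 5423
tray_mid 0.74 [238. 157.] med [ 0.533 -0.006  0.126] top [ 0.555  -0.0071  0.1695] 6516
```

View pics/w1.png

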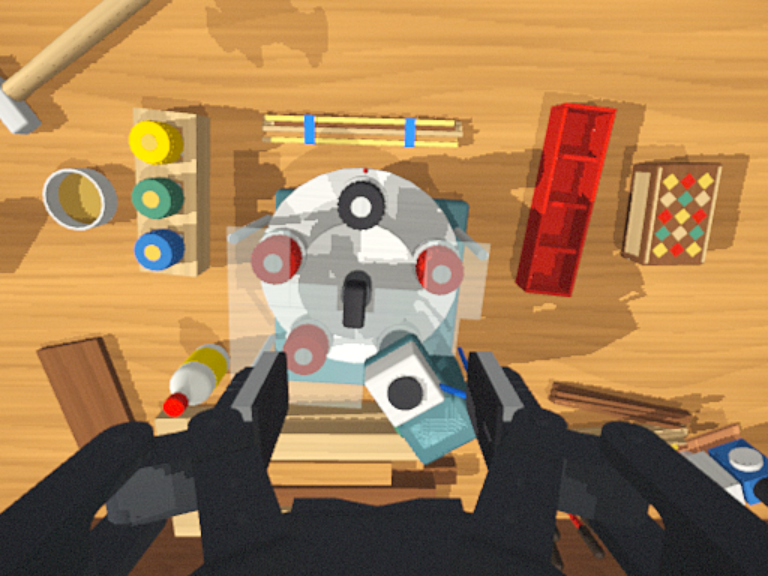

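Run:
```python
from h import *
f=np.load('w1.npz'); K,M,d=f['K'],f['M'],f['d']
def ray(u,v,z):
    c=M[:3,:3]@np.array([(u-K[0,2])/K[0,0],(v-K[1,2])/K[1,1],1]); return (M[:3,3]+c*(z-M[2,3])/c[2])
for n,u,v,z in [("front",360,207,.168),("redL",285,260,.168),("redR",440,272,.168),("redBL",305,355,.168),("bar",357,283,.212),("barend2",357,268,.212),("barend1",354,302,.212),("mark",366,171,.03),("yellow",153,143,.084),("tincen",80,198,.03)]:
    print(n,ray(u/1.5,v/1.5,z).round(4))
P=pts(d,K,M)
m=(P[:,2]>.205)&(P[:,2]<.218)&(abs(P[:,0]-.58)<.05)&(abs(P[:,1]+.01)<.04)
print("bar",m.sum(),cv2.minAreaRect((P[m,:2]*1000).astype(np.float32)))
m=(abs(P[:,2]-.168)<.006)&(abs(P[:,0]-.5)<.03)&(abs(P[:,1]+.0)<.04)
print("front",m.sum(),cv2.minEnclosingCircle((P[m,:2]*1000).astype(np.float32)))
m=(abs(P[:,2]-.044)<.004)&(abs(P[:,0]-.5)<.16)&(abs(P[:,1]-.235)<.075)&(P[:,1]<.3)
print("tray",m.sum(),cv2.minAreaRect((P[m,:2]*1000).astype(np.float32)))
m=(abs(P[:,2]-.084)<.006)&(abs(P[:,0]-.44)<.03)&(abs(P[:,1]+.23)<.04)
print("yel",m.sum(),cv2.minEnclosingCircle((P[m,:2]*1000).astype(np.float32)))
m=(abs(P[:,2]-.03)<.004)&(abs(P[:,0]-.5)<.06)&(abs(P[:,1]+.35)<.06)
print("tin",m.sum(),cv2.minEnclosingCircle((P[m,:2]*1000).astype(np.float32)))
```

```text
front [ 0.4964 -0.0041  0.168 ]
redL [ 0.5467 -0.0761  0.168 ]
redR [0.5582 0.0725 0.168 ]
redBL [ 0.6454 -0.0611  0.168 ]
bar [ 0.5572 -0.0056  0.212 ]
barend2 [ 0.5438 -0.0055  0.212 ]
barend1 [ 0.5745 -0.0084  0.212 ]
mark [ 0.4681 -0.0013  0.03  ]
yellow [ 0.4382 -0.2273  0.084 ]
tincen [ 0.5009 -0.3501  0.03  ]
bar 444 ((597.0691528320312, -0.8158245086669922), (78.30046081542969, 32.41507339477539), 24.687713623046875)
front 809 ((495.18023681640625, -3.263103485107422), 22.98597526550293)
tray 1168 ((505.8978271484375, 240.0404815673828), (60.79035568237305, 224.7465057373047), 83.72299194335938)
yel 662 ((436.54058837890625, -230.13580322265625), 22.837894439697266)
tin 324 ((502.1084289550781, -356.9486083984375), 37.420536041259766)
```

Run:
```python
from h import *
from scipy.optimize import least_squares
Q=np.array([[.4958,-.0037],[.5467,-.0761],[.6454,-.0611],[.5582,.0725]]); k=np.array([0,1,2,4])
f=lambda s:(Q-np.array(s[:2])-.085*np.stack([np.cos(s[2]+np.pi+k*2*np.pi/5),np.sin(s[2]+np.pi+k*2*np.pi/5)],1)).ravel()
s=least_squares(f,[.58,-.008,-.07]).x; print(s.round(4),np.degrees(s[2]),(f(s)*1000).round(1)); fr=s[:2]-.085*np.array([np.cos(s[2]),np.sin(s[2])]); print("front",fr)
# grip across bar: tool y perpendicular to bar -> tool x along bar : yaw = phi+180
go((s[0],s[1],.30,180+np.degrees(s[2])-360))
st()
```

```text
[ 0.5795 -0.0058 -0.0655] -3.7515315608361055 [ 1.1 -3.5 -1.3  8.6  0.6 -1.  -0.4 -4.1]
front [ 4.94679159e-01 -1.99638705e-04]
->  [ 5.79000e-01 -6.00000e-03  3.00000e-01 -1.83752e+02] n 3
   [-19.0, -6.0, 50.0] 1.4
   [-19.0, -6.0, 49.0] 1.4
   [-19.3, -5.7, 49.6] 1.3
t 3.62 p [0.5225 0.0129 0.4486] yaw -179.6 tilt 0.05 q6 -1.78 q1 -0.2 F [-1.5  0.4  0.4] T [ 0.04 -0.03  0.01] open 0.699 g 0.0
```

Run:
```python
from h import *
from scipy.optimize import least_squares
Q=np.array([[.4955,-.0035],[.6454,-.0611],[.5582,.0725]]); k=np.array([0,2,4])
f=lambda s:(Q-np.array(s[:2])-.085*np.stack([np.cos(s[2]+np.pi+k*2*np.pi/5),np.sin(s[2]+np.pi+k*2*np.pi/5)],1)).ravel()
s=least_squares(f,[.58,-.008,-.07]).x; print(s.round(4),np.degrees(s[2]),(f(s)*1000).round(1))
go((s[0],s[1],.30,-183.6))
```

```text
[ 0.58   -0.0084 -0.053 ] -3.0363934583064047 [ 0.4  0.4 -0.6  0.8  0.2 -1.2]
->  [ 5.800e-01 -8.000e-03  3.000e-01 -1.836e+02] n 3
   [-19.0, -7.0, 50.0] 1.3
   [-19.0, -7.0, 49.0] 1.3
   [-19.8, -6.4, 49.6] 1.4
```

Call:
{"name": "apply_moves", "arguments": {"moves": [{"jaw": 0.5,"offset": [-19,-7,45],"rot": [0,0,0]},{"jaw": 0.5,"offset": [-19,-7,45],"rot": [0,0,0]},{"jaw": 0.5,"offset": [-20,-7,45],"rot": [0,0,2]},{"jaw": 0.5,"offset": [0,0,0],"rot": [0,0,10.7]},{"jaw": 0.5,"offset": [0,0,0],"rot": [0,0,10.7]}]}}

```text
time_s: 4.25
eef_pos: [0.5806, -0.0081, 0.3123]
eef_rot: [-0.001, 0.203, 0.979, 0.0]
wrist_force: [1.1, 0.1, 0.1]
opening: 0.501
grasp_force: 0.0
```

Call:
{"name": "apply_moves", "arguments": {"moves": [{"jaw": 0.5,"offset": [0,0,0],"rot": [0,0,10.7]},{"jaw": 0.5,"offset": [0,0,0],"rot": [0,0,10.7]},{"jaw": 0.5,"offset": [0,0,0],"rot": [0,0,10.7]},{"jaw": 0.5,"offset": [0,0,0],"rot": [0,0,10.7]},{"jaw": 0.5,"offset": [0,0,0],"rot": [0,0,10.7]}]}}

```text
time_s: 4.88
eef_pos: [0.5808, -0.008, 0.3135]
eef_rot: [0.0, 0.622, 0.783, 0.0]
wrist_force: [0.7, -0.9, -0.7]
opening: 0.504
grasp_force: 0.0
```

Call:
{"name": "apply_moves", "arguments": {"moves": [{"jaw": 0.5,"offset": [0,0,0],"rot": [0,0,10.7]},{"jaw": 0.5,"offset": [0,0,0],"rot": [0,0,10.7]},{"jaw": 0.5,"offset": [0,0,0],"rot": [0,0,10.7]},{"jaw": 0.5,"offset": [0,0,0],"rot": [0,0,10.7]},{"jaw": 0.5,"offset": [0,0,0],"rot": [0,0,10.7]}]}}

```text
time_s: 5.5
eef_pos: [0.5808, -0.008, 0.3135]
eef_rot: [0.0, 0.908, 0.419, 0.0]
wrist_force: [-0.2, 0.1, 0.2]
opening: 0.499
grasp_force: 0.0
```

Call:
{"name": "apply_moves", "arguments": {"moves": [{"jaw": 0.5,"offset": [0,0,0],"rot": [0,0,10.7]},{"jaw": 0.5,"offset": [0,0,0],"rot": [0,0,10.7]},{"jaw": 0.5,"offset": [0,0,0],"rot": [0,0,10.7]},{"jaw": 0.5,"offset": [0,0,0],"rot": [0,0,10.7]},{"jaw": 0.5,"offset": [0,0,0],"rot": [0,0,10.7]}]}}

```text
time_s: 6.12
eef_pos: [0.5808, -0.008, 0.3135]
eef_rot: [0.0, 0.999, -0.034, 0.0]
wrist_force: [-0.8, -0.4, -0.6]
opening: 0.501
grasp_force: 0.0
```

Run:
```python
from h import *
st(); im,d,K,M=cam("wrist"); save(im,'w2.png'); np.savez('w2.npz',im=im,d=d,K=K,M=M)
P=pts(d,K,M); z=P[:,2]
m=(z>.207)&(z<.218)&(abs(P[:,0]-.58)<.03)&(abs(P[:,1]+.008)<.03)
print("bar",m.sum(),cv2.minAreaRect((P[m,:2]*1000).astype(np.float32)))
m=(abs(z-.168)<.005)&(abs(P[:,0]-.495)<.03)&(abs(P[:,1]+.003)<.03)
print("front",m.sum(),cv2.minEnclosingCircle((P[m,:2]*1000).astype(np.float32)))
```

```text
t 6.12 p [ 0.5808 -0.008   0.3135] yaw -3.9 tilt 0.03 q6 1.42 q1 -0.22 F [-0.8 -0.4 -0.6] T [ 0.02 -0.05 -0.01] open 0.501 g 0.0
bar 1010 ((580.9970092773438, -9.569005966186523), (19.729726791381836, 40.212425231933594), 85.4584732055664)
front 1285 ((496.9377746582031, -4.09197473526001), 22.849123001098633)
```

View pics/w2.png

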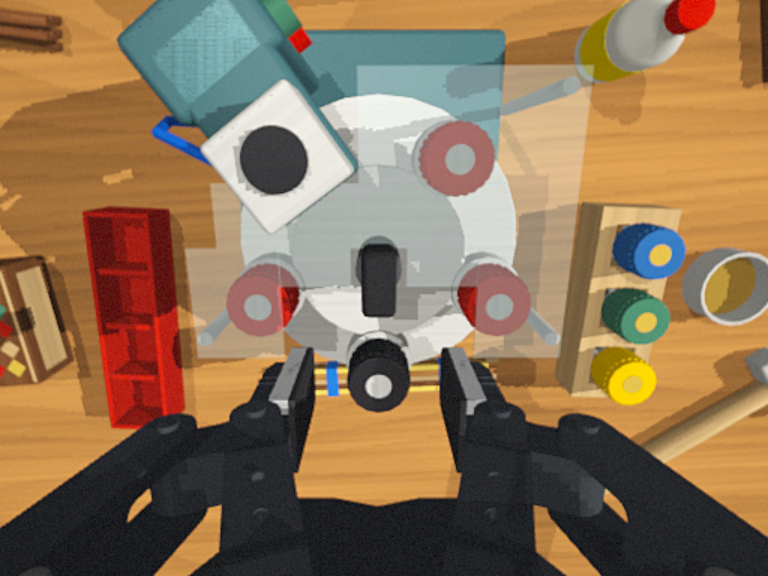

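Call:
{"name": "apply_moves", "arguments": {"moves": [{"jaw": 0.5,"offset": [0,1.5,42],"rot": [0,0,0.5]},{"jaw": 0.5,"offset": [0,0,42],"rot": [0,0,0]},{"jaw": 0.5,"offset": [0,0,43],"rot": [0,0,0]},{"jaw": 0.1,"offset": [0,0,0],"rot": [0,0,0]},{"jaw": 0,"offset": [0,0,0],"rot": [0,0,0]}]}}

```text
time_s: 6.8
eef_pos: [0.5795, -0.0087, 0.1851]
eef_rot: [-0.001, 0.999, -0.035, -0.002]
wrist_force: [0.5, 4.9, -17.1]
opening: 0.218
grasp_force: 63.5
```

Call:
{"name": "apply_moves", "arguments": {"moves": [{"jaw": 0,"offset": [0,0,0],"rot": [0,0,0]},{"jaw": 0,"offset": [0,0,0],"rot": [0,0,0]},{"jaw": 0,"offset": [0,0,0],"rot": [0,0,3]},{"jaw": 0,"offset": [0,0,0],"rot": [0,0,10.5]},{"jaw": 0,"offset": [0,0,0],"rot": [0,0,10.5]}]}}

```text
time_s: 7.42
eef_pos: [0.5797, -0.008, 0.1851]
eef_rot: [-0.001, 0.97, -0.244, -0.002]
wrist_force: [2.1, 7.2, -16.2]
opening: 0.219
grasp_force: 63.4
```

Call:
{"name": "apply_moves", "arguments": {"moves": [{"jaw": 0,"offset": [0,0,0],"rot": [0,0,10.5]},{"jaw": 0,"offset": [0,0,0],"rot": [0,0,10.5]},{"jaw": 0,"offset": [0,0,0],"rot": [0,0,10.5]},{"jaw": 0,"offset": [0,0,0],"rot": [0,0,10.5]},{"jaw": 0,"offset": [0,0,0],"rot": [0,0,6]}]}}

```text
time_s: 8.05
eef_pos: [0.5807, -0.0072, 0.1851]
eef_rot: [-0.002, 0.787, -0.617, -0.002]
wrist_force: [8.2, 10.6, -20.6]
opening: 0.218
grasp_force: 63.1
```

Call:
{"name": "apply_moves", "arguments": {"moves": [{"jaw": 0,"offset": [0,0,0],"rot": [0,0,0]},{"jaw": 0.5,"offset": [0,0,0],"rot": [0,0,0]},{"jaw": 0.6,"offset": [0,0,0],"rot": [0,0,0]},{"jaw": 0.6,"offset": [0,0,-40],"rot": [0,0,0]},{"jaw": 0.6,"offset": [0,0,-20],"rot": [0,0,0]}]}}

```text
time_s: 8.68
eef_pos: [0.5825, -0.0112, 0.2505]
eef_rot: [-0.001, 0.787, -0.617, 0.003]
wrist_force: [0.3, -0.6, -0.8]
opening: 0.6
grasp_force: 0.0
```

Run:
```python
from h import *
st(); go((.4962,-.0035,.22,-4))
```

```text
t 8.68 p [ 0.5825 -0.0112  0.2505] yaw -76.1 tilt 0.34 q6 2.68 q1 -0.22 F [ 0.3 -0.6 -0.8] T [0.02 0.01 0.01] open 0.6 g 0.0
->  [ 0.496 -0.004  0.22  -4.   ] n 7
   [-4.0, 12.0, 4.0] -10.3
   [-6.0, 11.0, 4.0] -10.3
   [-8.0, 9.0, 5.0] -10.3
   [-9.0, 8.0, 4.0] -10.3
   [-11.0, 6.0, 5.0] -10.3
   [-12.0, 4.0, 4.0] -10.3
   [-12.0, 2.3, 4.5] -10.3
```

Call:
{"name": "apply_moves", "arguments": {"moves": [{"jaw": 0.7,"offset": [-4,12,4],"rot": [0,0,-10.3]},{"jaw": 0.7,"offset": [-6,11,4],"rot": [0,0,-10.3]},{"jaw": 0.7,"offset": [-8,9,5],"rot": [0,0,-10.3]},{"jaw": 0.7,"offset": [-9,8,4],"rot": [0,0,-10.3]},{"jaw": 0.7,"offset": [-11,6,4],"rot": [0,0,-10.3]}]}}

```text
time_s: 9.3
eef_pos: [0.5199, -0.0055, 0.2272]
eef_rot: [0.0, 0.978, -0.211, 0.002]
wrist_force: [0.5, -0.6, 0.1]
opening: 0.7
grasp_force: 0.0
```

Call:
{"name": "apply_moves", "arguments": {"moves": [{"jaw": 0.7,"offset": [-12,4,4],"rot": [0,0,-10.3]},{"jaw": 0.7,"offset": [-12,2,4],"rot": [0,0,-10.3]},{"jaw": 0.7,"offset": [0,0,0],"rot": [0,0,0]},{"jaw": 0.7,"offset": [0,0,0],"rot": [0,0,0]},{"jaw": 0.7,"offset": [0,0,0],"rot": [0,0,0]}]}}

```text
time_s: 9.93
eef_pos: [0.4954, -0.0027, 0.2179]
eef_rot: [0.0, 0.999, -0.036, 0.001]
wrist_force: [0.2, 0.5, 0.5]
opening: 0.699
grasp_force: 0.0
```

```bash
cat >> h.py <<'E'
def cap(z0,x,y,name="wrist"):
    im,d,K,M=cam(name); P=pts(d,K,M); m=(abs(P[:,2]-z0)<.005)&(abs(P[:,0]-x)<.03)&(abs(P[:,1]-y)<.03)
    c,r=cv2.minEnclosingCircle((P[m,:2]*1000).astype(np.float32)); print("cap",m.sum(),np.round(c,1),"r",round(r,1),"z",np.median(P[m,2]).round(4)); return im,d,K,M
E
python3 - <<'E'
from h import *
st(); im,*_=cap(.168,.496,-.0035); save(im,'w3.png')
E
```

```text
t 9.93 p [ 0.4954 -0.0027  0.2179] yaw -4.2 tilt 0.07 q6 1.4 q1 -0.25 F [0.2 0.5 0.5] T [-0.05  0.01 -0.04] open 0.699 g 0.0
cap 3167 [496.5  -3.8] r 22.9 z 0.1693
```

View pics/w3.png

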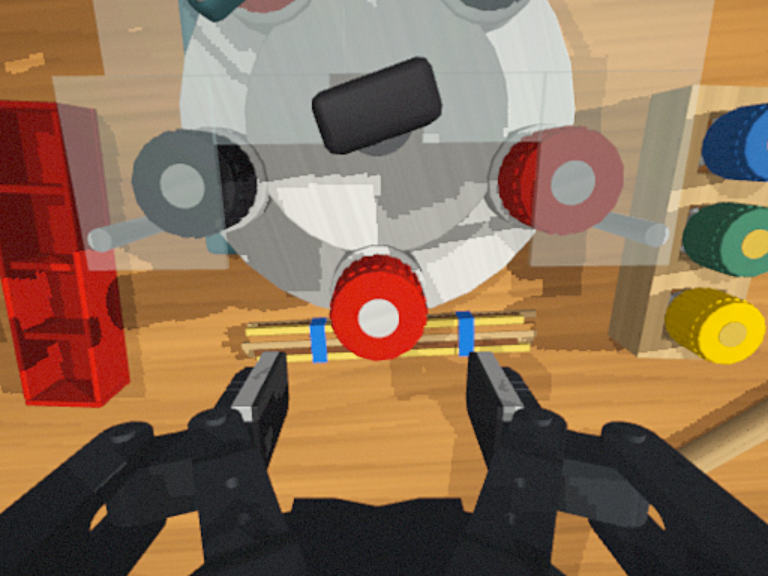

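Call:
{"name": "apply_moves", "arguments": {"moves": [{"jaw": 0.7,"offset": [1,1,43],"rot": [0,0,0]},{"jaw": 0.7,"offset": [0,0,43],"rot": [0,0,0]},{"jaw": 0.7,"offset": [0,0,0],"rot": [0,0,0]},{"jaw": 0.2,"offset": [0,0,0],"rot": [0,0,0]},{"jaw": 0.2,"offset": [0,0,0],"rot": [0,0,0]}]}}

```text
time_s: 10.6
eef_pos: [0.497, -0.0038, 0.1331]
eef_rot: [0.0, 0.999, -0.035, 0.002]
wrist_force: [0.1, -0.4, -2.3]
opening: 0.497
grasp_force: 61.0
```

Call:
{"name": "apply_moves", "arguments": {"moves": [{"jaw": 0.2,"offset": [0,0,0],"rot": [0,0,0]},{"jaw": 0.2,"offset": [0,0,0],"rot": [0,0,-4]},{"jaw": 0.2,"offset": [0,0,-0.6],"rot": [0,0,-10.5]},{"jaw": 0.2,"offset": [0,0,-0.6],"rot": [0,0,-10.5]},{"jaw": 0.2,"offset": [0,0,-0.6],"rot": [0,0,-10.5]}]}}

```text
time_s: 11.22
eef_pos: [0.4966, -0.0039, 0.1345]
eef_rot: [0.001, 0.962, 0.274, 0.001]
wrist_force: [-0.7, -0.8, 3.4]
opening: 0.499
grasp_force: 61.0
```

Call:
{"name": "apply_moves", "arguments": {"moves": [{"jaw": 0.2,"offset": [0,0,-0.6],"rot": [0,0,-10.5]},{"jaw": 0.2,"offset": [0,0,-0.6],"rot": [0,0,-10.5]},{"jaw": 0.2,"offset": [0,0,-0.7],"rot": [0,0,-10.5]},{"jaw": 0.2,"offset": [0,0,-0.6],"rot": [0,0,-10.5]},{"jaw": 0.2,"offset": [0,0,-0.7],"rot": [0,0,-10.5]}]}}

```text
time_s: 11.85
eef_pos: [0.4966, -0.0039, 0.1377]
eef_rot: [0.001, 0.741, 0.671, 0.001]
wrist_force: [0.1, -0.1, 2.6]
opening: 0.501
grasp_force: 61.0
```

Call:
{"name": "apply_moves", "arguments": {"moves": [{"jaw": 0.2,"offset": [0,0,-0.6],"rot": [0,0,-10.5]},{"jaw": 0.2,"offset": [0,0,-0.6],"rot": [0,0,-10.5]},{"jaw": 0.2,"offset": [0,0,-0.7],"rot": [0,0,-10.5]},{"jaw": 0.2,"offset": [0,0,-0.6],"rot": [0,0,-10.5]},{"jaw": 0.2,"offset": [0,0,-0.7],"rot": [0,0,-10.5]}]}}

```text
time_s: 12.48
eef_pos: [0.4965, -0.0039, 0.1409]
eef_rot: [0.001, 0.368, 0.93, -0.0]
wrist_force: [-0.3, -0.8, 3.2]
opening: 0.502
grasp_force: 61.1
```

Call:
{"name": "apply_moves", "arguments": {"moves": [{"jaw": 0.2,"offset": [0,0,-0.6],"rot": [0,0,-10.5]},{"jaw": 0.2,"offset": [0,0,-0.6],"rot": [0,0,-10.5]},{"jaw": 0.2,"offset": [0,0,-0.7],"rot": [0,0,-10.5]},{"jaw": 0.2,"offset": [0,0,-0.6],"rot": [0,0,-10.5]},{"jaw": 0.2,"offset": [0,0,0],"rot": [0,0,0]}]}}

```text
time_s: 13.1
eef_pos: [0.4966, -0.0038, 0.1434]
eef_rot: [0.001, 0.014, 1.0, -0.0]
wrist_force: [0.3, 0.3, 6.1]
opening: 0.497
grasp_force: 61.3
```

Call:
{"name": "apply_moves", "arguments": {"moves": [{"jaw": 0.2,"offset": [0,0,-2],"rot": [0,0,0]},{"jaw": 0.2,"offset": [0,0,-4],"rot": [0,0,0]},{"jaw": 0.2,"offset": [0,0,-4],"rot": [0,0,0]},{"jaw": 0.2,"offset": [0,0,-4],"rot": [0,0,0]},{"jaw": 0.2,"offset": [0,0,0],"rot": [0,0,0]}]}}

```text
time_s: 13.72
eef_pos: [0.4959, -0.0036, 0.1563]
eef_rot: [0.0, 0.014, 1.0, -0.0]
wrist_force: [-0.4, -0.3, -3.0]
opening: 0.5
grasp_force: 61.1
```

Run:
```python
from h import *
st()
a=np.radians(-6.3); u=np.array([np.cos(a),np.sin(a)]); c=np.array([.5059,.240])
for k in (-.0825,-.0275,.0275,.0825): print((c+k*u).round(4))
p,_=pose(); t=c-.0825*u
go((p[0],p[1],.26,None),(t[0],t[1],.16,173.7-360*(yaw()<0)))
```

```text
t 13.72 p [ 0.4959 -0.0036  0.1563] yaw 178.4 tilt 0.04 q6 -1.79 q1 -0.25 F [-0.4 -0.3 -3. ] T [ 0.04 -0.04 -0.02] open 0.5 g 61.1
[0.4239 0.2491]
[0.4786 0.243 ]
[0.5332 0.237 ]
[0.5879 0.2309]
->  [ 4.9600e-01 -4.0000e-03  2.6000e-01  1.7843e+02] n 2
   [0.0, 0.0, -52.0] -0.0
   [0.0, 0.0, -51.7] -0.0
->  [4.240e-01 2.490e-01 1.600e-01 1.737e+02] n 5
   [16.0, 50.0, 20.0] 0.9
   [17.0, 50.0, 20.0] 1.0
   [17.0, 50.0, 20.0] 0.9
   [18.0, 49.0, 20.0] 1.0
   [19.0, 48.8, 20.0] 0.9
```

Call:
{"name": "apply_moves", "arguments": {"moves": [{"jaw": 0.2,"offset": [0,0,-45],"rot": [0,0,0]},{"jaw": 0.2,"offset": [0,0,-45],"rot": [0,0,0]},{"jaw": 0.2,"offset": [16,50,10],"rot": [0,0,1]},{"jaw": 0.2,"offset": [17,50,15],"rot": [0,0,1]},{"jaw": 0.2,"offset": [17,50,20],"rot": [0,0,1]}]}}

```text
time_s: 14.35
eef_pos: [0.4522, 0.1499, 0.201]
eef_rot: [0.001, 0.041, 0.999, 0.0]
wrist_force: [0.8, 0.1, -1.5]
opening: 0.499
grasp_force: 61.8
```

Call:
{"name": "apply_moves", "arguments": {"moves": [{"jaw": 0.2,"offset": [18,49,20],"rot": [0,0,1]},{"jaw": 0.2,"offset": [19,49,20],"rot": [0,0,1]},{"jaw": 0.2,"offset": [0,0,0],"rot": [0,0,0]},{"jaw": 0.2,"offset": [0,0,0],"rot": [0,0,0]},{"jaw": 0.2,"offset": [0,0,0],"rot": [0,0,0]}]}}

```text
time_s: 14.98
eef_pos: [0.4251, 0.2486, 0.1615]
eef_rot: [0.001, 0.058, 0.998, 0.0]
wrist_force: [0.5, -0.1, -1.6]
opening: 0.499
grasp_force: 62.2
```

```bash
cat >> h.py <<'E'
def tray():
    im,d,K,M=cam("wrist"); P=pts(d,K,M)
    v,u=np.nonzero(d>0); c=im[v,u].astype(int)
    m=(abs(P[:,2]-.044)<.005)&(c[:,0]>1.8*c[:,1])&(c[:,0]>60)&(P[:,1]>.13)&(P[:,1]<.38)
    r=cv2.minAreaRect((P[m,:2]*1000).astype(np.float32)); print("tray",m.sum(),r); return im,d,K,M
E
python3 - <<'E'
from h import *
st(); im,*_=tray(); save(im,'w4.png')
E
```

```text
t 14.97 p [0.4251 0.2486 0.1615] yaw 173.4 tilt 0.07 q6 -1.17 q1 0.29 F [ 0.5 -0.1 -1.6] T [ 0.03  0.03 -0.03] open 0.499 g 62.2
tray 1254 ((491.6673889160156, 272.36163330078125), (121.41275787353516, 189.3719940185547), 83.6603012084961)
```

View pics/w4.png

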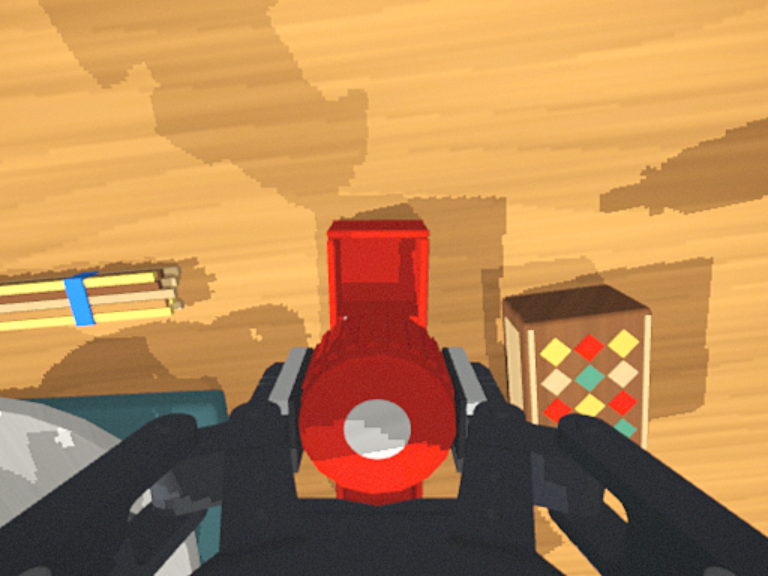

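Call:
{"name": "apply_moves", "arguments": {"moves": [{"jaw": 0.2,"offset": [0,0,55],"rot": [0,0,0]},{"jaw": 0.2,"offset": [0,0,40],"rot": [0,0,0]},{"jaw": 0.2,"offset": [0,0,14],"rot": [0,0,0]},{"jaw": 0.2,"offset": [0,0,0],"rot": [0,0,0]},{"jaw": 0.7,"offset": [0,0,0],"rot": [0,0,0]}]}}

```text
time_s: 15.65
eef_pos: [0.4261, 0.2498, 0.0539]
eef_rot: [0.002, 0.057, 0.998, 0.001]
wrist_force: [0.1, -0.0, -0.4]
opening: 0.691
grasp_force: 0.0
```

Call:
{"name": "apply_moves", "arguments": {"moves": [{"jaw": 0.7,"offset": [0,0,0],"rot": [0,0,0]},{"jaw": 0.7,"offset": [0,0,-10],"rot": [0,0,0]},{"jaw": 0.7,"offset": [0,0,-60],"rot": [0,0,0]},{"jaw": 0.7,"offset": [0,0,-62],"rot": [0,0,0]},{"jaw": 0.6,"offset": [0,0,-60],"rot": [0,0,0]}]}}

```text
time_s: 16.27
eef_pos: [0.424, 0.2495, 0.2473]
eef_rot: [0.001, 0.057, 0.998, 0.0]
wrist_force: [0.9, 0.9, -0.9]
opening: 0.599
grasp_force: 0.0
```

Run:
```python
from h import *
st(); im,*_=cap(.083,.425,.2486); save(im,'w5.png')
go((.581,-.0095,.26,103.8),(.581,-.0095,.186,103.8))
```

```text
t 16.27 p [0.424  0.2495 0.2473] yaw 173.5 tilt 0.12 q6 -1.17 q1 0.29 F [ 0.9  0.9 -0.9] T [ 0.02 -0.09  0.04] open 0.599 g 0.0
cap 1366 [424.4 249.3] r 22.8 z 0.0841
->  [ 5.810e-01 -1.000e-02  2.600e-01  1.038e+02] n 7
   [-26.0, -34.0, -1.0] 10.0
   [-32.0, -30.0, -0.0] 9.9
   [-36.0, -24.0, -1.0] 10.0
   [-40.0, -17.0, -0.0] 9.9
   [-42.0, -10.0, -1.0] 10.0
   [-43.0, -2.0, -0.0] 9.9
   [-42.2, 4.7, -0.7] 10.0
->  [ 5.810e-01 -1.000e-02  1.860e-01  1.038e+02] n 2
   [0.0, -0.0, 37.0] -0.0
   [0.0, -0.0, 37.0] -0.0
```

Call:
{"name": "apply_moves", "arguments": {"moves": [{"jaw": 0.5,"offset": [-26,-34,-1],"rot": [0,0,10]},{"jaw": 0.5,"offset": [-32,-30,0],"rot": [0,0,10]},{"jaw": 0.5,"offset": [-36,-24,-1],"rot": [0,0,10]},{"jaw": 0.5,"offset": [-40,-17,0],"rot": [0,0,10]},{"jaw": 0.5,"offset": [-42,-10,-1],"rot": [0,0,10]}]}}

```text
time_s: 16.95
eef_pos: [0.534, 0.0612, 0.2479]
eef_rot: [0.001, 0.476, 0.879, 0.0]
wrist_force: [0.7, 0.4, 1.0]
opening: 0.498
grasp_force: 0.0
```

Call:
{"name": "apply_moves", "arguments": {"moves": [{"jaw": 0.5,"offset": [-43,-2,0],"rot": [0,0,10]},{"jaw": 0.5,"offset": [-42,5,0],"rot": [0,0,10]},{"jaw": 0.5,"offset": [0,0,0],"rot": [0,0,0]},{"jaw": 0.5,"offset": [0,0,0],"rot": [0,0,0]},{"jaw": 0.5,"offset": [0,0,20],"rot": [0,0,0]}]}}

```text
time_s: 17.58
eef_pos: [0.5774, -0.0101, 0.2289]
eef_rot: [0.002, 0.618, 0.786, 0.001]
wrist_force: [0.8, -0.3, -1.5]
opening: 0.502
grasp_force: 0.0
```

Run:
```python
from h import *
st(); go((.581,-.0095,.186,103.8))
```

```text
t 17.57 p [ 0.5774 -0.0101  0.2289] yaw 103.6 tilt 0.24 q6 -0.46 q1 -0.22 F [ 0.8 -0.3 -1.5] T [-0.02 -0.02  0.02] open 0.502 g 0.0
->  [ 5.810e-01 -1.000e-02  1.860e-01  1.038e+02] n 1
   [-0.2, 3.7, 42.9] -0.2
```

Call:
{"name": "apply_moves", "arguments": {"moves": [{"jaw": 0.5,"offset": [0,3.7,22],"rot": [0,0,0]},{"jaw": 0.5,"offset": [0,0,21],"rot": [0,0,0]},{"jaw": 0.1,"offset": [0,0,0],"rot": [0,0,0]},{"jaw": 0,"offset": [0,0,0],"rot": [0,0,0]},{"jaw": 0,"offset": [0,0,0],"rot": [0,0,0]}]}}

```text
time_s: 18.2
eef_pos: [0.5811, -0.0083, 0.1838]
eef_rot: [0.0, 0.619, 0.786, 0.002]
wrist_force: [8.2, 4.2, -11.9]
opening: 0.221
grasp_force: 61.8
```

Call:
{"name": "apply_moves", "arguments": {"moves": [{"jaw": 0,"offset": [0,0,0],"rot": [0,0,4]},{"jaw": 0,"offset": [0,0,0],"rot": [0,0,10.5]},{"jaw": 0,"offset": [0,0,0],"rot": [0,0,10.5]},{"jaw": 0,"offset": [0,0,0],"rot": [0,0,10.5]},{"jaw": 0,"offset": [0,0,0],"rot": [0,0,10.5]}]}}

```text
time_s: 18.82
eef_pos: [0.5814, -0.0084, 0.1838]
eef_rot: [0.0, 0.878, 0.479, 0.002]
wrist_force: [10.4, 3.8, -12.8]
opening: 0.222
grasp_force: 61.6
```

Call:
{"name": "apply_moves", "arguments": {"moves": [{"jaw": 0,"offset": [0,0,0],"rot": [0,0,10.5]},{"jaw": 0,"offset": [0,0,0],"rot": [0,0,10.5]},{"jaw": 0,"offset": [0,0,0],"rot": [0,0,5]},{"jaw": 0.5,"offset": [0,0,0],"rot": [0,0,0]},{"jaw": 0.6,"offset": [0,0,0],"rot": [0,0,0]}]}}

```text
time_s: 19.45
eef_pos: [0.5806, -0.0099, 0.1852]
eef_rot: [0.0, 0.962, 0.272, 0.001]
wrist_force: [0.7, 0.4, 0.2]
opening: 0.595
grasp_force: 0.0
```

Call:
{"name": "apply_moves", "arguments": {"moves": [{"jaw": 0.6,"offset": [0,0,-40],"rot": [0,0,0]},{"jaw": 0.7,"offset": [0,0,-20],"rot": [0,0,0]},{"jaw": 0.7,"offset": [0,0,0],"rot": [0,0,10.5]},{"jaw": 0.7,"offset": [0,0,0],"rot": [0,0,10.5]},{"jaw": 0.7,"offset": [0,0,0],"rot": [0,0,10.5]}]}}

```text
time_s: 20.08
eef_pos: [0.5803, -0.0102, 0.2451]
eef_rot: [0.0, 1.0, -0.003, 0.001]
wrist_force: [0.0, -0.1, -0.4]
opening: 0.698
grasp_force: 0.0
```

Run:
```python
from h import *
st(); go((.4965,-.0038,.20,-4))
```

```text
t 20.07 p [ 0.5803 -0.0102  0.2451] yaw -0.3 tilt 0.09 q6 1.35 q1 -0.22 F [ 0.  -0.1 -0.4] T [-0.02  0.04  0.04] open 0.698 g 0.0
->  [ 0.496 -0.004  0.2   -4.   ] n 2
   [-42.0, -3.0, 23.0] 1.8
   [-42.0, -1.6, 22.1] 1.9
```

Call:
{"name": "apply_moves", "arguments": {"moves": [{"jaw": 0.7,"offset": [-42,-3,10],"rot": [0,0,2]},{"jaw": 0.7,"offset": [-42,-2,15],"rot": [0,0,2]},{"jaw": 0.7,"offset": [0,0,0],"rot": [0,0,0]},{"jaw": 0.7,"offset": [0,0,0],"rot": [0,0,0]},{"jaw": 0.7,"offset": [0,0,0],"rot": [0,0,0]}]}}

```text
time_s: 20.7
eef_pos: [0.4978, -0.004, 0.2202]
eef_rot: [0.0, 0.999, -0.035, 0.001]
wrist_force: [-0.6, -0.3, -0.2]
opening: 0.696
grasp_force: 0.0
```

Run:
```python
from h import *
st(); im,*_=cap(.168,.496,-.0035); print(im[205:225,240:250].mean((0,1)), im[195:235,228:276].mean((0,1))); go((.4965,-.0038,.132,-4))
```

```text
t 20.7 p [ 0.4978 -0.004   0.2202] yaw -4.0 tilt 0.15 q6 1.39 q1 -0.25 F [-0.6 -0.3 -0.2] T [-0.04 -0.01 -0.02] open 0.696 g 0.0
cap 3068 [496.3  -4.4] r 23.1 z 0.1693
[216.365 208.055 201.055] [215.35104167  87.24947917  71.70364583]
->  [ 0.496 -0.004  0.132 -4.   ] n 2
   [-1.0, -0.0, 44.0] -0.0
   [-0.1, -0.1, 43.8] -0.0
```

Call:
{"name": "apply_moves", "arguments": {"moves": [{"jaw": 0.7,"offset": [-1.2,0,44],"rot": [0,0,0]},{"jaw": 0.7,"offset": [0,0,44],"rot": [0,0,0]},{"jaw": 0.7,"offset": [0,0,0],"rot": [0,0,0]},{"jaw": 0.2,"offset": [0,0,0],"rot": [0,0,0]},{"jaw": 0.2,"offset": [0,0,0],"rot": [0,0,0]}]}}

```text
time_s: 21.38
eef_pos: [0.4966, -0.0039, 0.1328]
eef_rot: [0.0, 0.999, -0.035, 0.002]
wrist_force: [-0.4, -0.2, -2.1]
opening: 0.499
grasp_force: 61.0
```

Call:
{"name": "apply_moves", "arguments": {"moves": [{"jaw": 0.2,"offset": [0,0,0],"rot": [0,0,0]},{"jaw": 0.2,"offset": [0,0,0],"rot": [0,0,-4]},{"jaw": 0.2,"offset": [0,0,-0.6],"rot": [0,0,-10.5]},{"jaw": 0.2,"offset": [0,0,-0.6],"rot": [0,0,-10.5]},{"jaw": 0.2,"offset": [0,0,-0.6],"rot": [0,0,-10.5]}]}}

```text
time_s: 22.0
eef_pos: [0.4964, -0.004, 0.1343]
eef_rot: [0.001, 0.962, 0.274, 0.001]
wrist_force: [-0.3, 0.0, 2.3]
opening: 0.499
grasp_force: 60.9
```

Call:
{"name": "apply_moves", "arguments": {"moves": [{"jaw": 0.2,"offset": [0,0,-0.6],"rot": [0,0,-10.5]},{"jaw": 0.2,"offset": [0,0,-0.6],"rot": [0,0,-10.5]},{"jaw": 0.2,"offset": [0,0,-0.7],"rot": [0,0,-10.5]},{"jaw": 0.2,"offset": [0,0,-0.6],"rot": [0,0,-10.5]},{"jaw": 0.2,"offset": [0,0,-0.7],"rot": [0,0,-10.5]}]}}

```text
time_s: 22.62
eef_pos: [0.4964, -0.004, 0.1375]
eef_rot: [0.001, 0.741, 0.671, 0.001]
wrist_force: [0.8, -0.4, 1.2]
opening: 0.503
grasp_force: 60.9
```

Call:
{"name": "apply_moves", "arguments": {"moves": [{"jaw": 0.2,"offset": [0,0,-0.6],"rot": [0,0,-10.5]},{"jaw": 0.2,"offset": [0,0,-0.6],"rot": [0,0,-10.5]},{"jaw": 0.2,"offset": [0,0,-0.7],"rot": [0,0,-10.5]},{"jaw": 0.2,"offset": [0,0,-0.6],"rot": [0,0,-10.5]},{"jaw": 0.2,"offset": [0,0,-0.7],"rot": [0,0,-10.5]}]}}

```text
time_s: 23.25
eef_pos: [0.4964, -0.004, 0.1407]
eef_rot: [0.002, 0.368, 0.93, 0.0]
wrist_force: [-0.5, -0.4, 2.2]
opening: 0.501
grasp_force: 60.9
```

Call:
{"name": "apply_moves", "arguments": {"moves": [{"jaw": 0.2,"offset": [0,0,-0.6],"rot": [0,0,-10.5]},{"jaw": 0.2,"offset": [0,0,-0.6],"rot": [0,0,-10.5]},{"jaw": 0.2,"offset": [0,0,-0.7],"rot": [0,0,-10.5]},{"jaw": 0.2,"offset": [0,0,-0.6],"rot": [0,0,-10.5]},{"jaw": 0.2,"offset": [0,0,0],"rot": [0,0,0]}]}}

```text
time_s: 23.88
eef_pos: [0.4963, -0.0039, 0.1432]
eef_rot: [0.002, 0.014, 1.0, -0.0]
wrist_force: [0.5, 1.5, 6.1]
opening: 0.499
grasp_force: 60.9
```

Call:
{"name": "apply_moves", "arguments": {"moves": [{"jaw": 0.2,"offset": [0,0,-2],"rot": [0,0,0]},{"jaw": 0.2,"offset": [0,0,-4],"rot": [0,0,0]},{"jaw": 0.2,"offset": [0,0,-4],"rot": [0,0,0]},{"jaw": 0.2,"offset": [0,0,-4],"rot": [0,0,0]},{"jaw": 0.2,"offset": [0,0,0],"rot": [0,0,0]}]}}

```text
time_s: 24.5
eef_pos: [0.4953, -0.0036, 0.1559]
eef_rot: [0.0, 0.014, 1.0, -0.0]
wrist_force: [0.4, -0.7, -1.5]
opening: 0.497
grasp_force: 61.1
```

Run:
```python
from h import *
st()
p,_=pose()
go((p[0],p[1],.24,None),(.4786,.243,.2,173.7-360*(yaw()<0)))
```

```text
t 24.5 p [ 0.4953 -0.0036  0.1559] yaw 178.4 tilt 0.03 q6 -1.79 q1 -0.25 F [ 0.4 -0.7 -1.5] T [-0.03  0.    0.08] open 0.497 g 61.1
->  [ 4.95000e-01 -4.00000e-03  2.40000e-01  1.78429e+02] n 2
   [0.0, 0.0, -42.0] -0.0
   [0.0, 0.0, -42.1] -0.0
->  [  0.479   0.243   0.2   173.7  ] n 5
   [5.0, 49.0, 8.0] 0.9
   [5.0, 49.0, 8.0] 1.0
   [6.0, 49.0, 8.0] 0.9
   [7.0, 49.0, 8.0] 1.0
   [8.5, 49.1, 8.0] 0.9
```

Call:
{"name": "apply_moves", "arguments": {"moves": [{"jaw": 0.2,"offset": [0,0,-42],"rot": [0,0,0]},{"jaw": 0.2,"offset": [0,0,-42],"rot": [0,0,0]},{"jaw": 0.2,"offset": [5,49,8],"rot": [0,0,1]},{"jaw": 0.2,"offset": [5,49,8],"rot": [0,0,1]},{"jaw": 0.2,"offset": [6,49,8],"rot": [0,0,1]}]}}

```text
time_s: 25.12
eef_pos: [0.4855, 0.1452, 0.2154]
eef_rot: [0.0, 0.041, 0.999, 0.0]
wrist_force: [0.4, 0.3, -2.7]
opening: 0.503
grasp_force: 61.8
```

Call:
{"name": "apply_moves", "arguments": {"moves": [{"jaw": 0.2,"offset": [7,49,8],"rot": [0,0,1]},{"jaw": 0.2,"offset": [8,49,8],"rot": [0,0,1]},{"jaw": 0.2,"offset": [0,0,0],"rot": [0,0,0]},{"jaw": 0.2,"offset": [0,0,0],"rot": [0,0,0]},{"jaw": 0.2,"offset": [0,0,0],"rot": [0,0,0]}]}}

```text
time_s: 25.75
eef_pos: [0.4797, 0.2419, 0.1997]
eef_rot: [0.0, 0.058, 0.998, -0.0]
wrist_force: [0.0, 0.3, -2.0]
opening: 0.5
grasp_force: 62.2
```

Run:
```python
from h import *
st(); im,*_=cap(.083,.424,.249); save(im,"w6.png"); go((.4786,.243,.052,173.7))
```

```text
t 25.75 p [0.4797 0.2419 0.1997] yaw 173.4 tilt 0.02 q6 -1.21 q1 0.25 F [ 0.   0.3 -2. ] T [0.   0.02 0.01] open 0.5 g 62.2
cap 2167 [424.9 249.2] r 23.0 z 0.0842
->  [4.790e-01 2.430e-01 5.200e-02 1.737e+02] n 3
   [0.0, 0.0, 49.0] -0.1
   [1.0, 0.0, 49.0] -0.1
   [0.3, 1.0, 49.8] -0.2
```

Call:
{"name": "apply_moves", "arguments": {"moves": [{"jaw": 0.2,"offset": [0,0,50],"rot": [0,0,0]},{"jaw": 0.2,"offset": [1,1,50],"rot": [0,0,0]},{"jaw": 0.2,"offset": [0,0,46],"rot": [0,0,0]},{"jaw": 0.2,"offset": [0,0,0],"rot": [0,0,0]},{"jaw": 0.7,"offset": [0,0,0],"rot": [0,0,0]}]}}

```text
time_s: 26.42
eef_pos: [0.4801, 0.2438, 0.0555]
eef_rot: [0.001, 0.058, 0.998, 0.0]
wrist_force: [0.2, -0.9, 0.2]
opening: 0.688
grasp_force: 0.0
```

Call:
{"name": "apply_moves", "arguments": {"moves": [{"jaw": 0.7,"offset": [0,0,0],"rot": [0,0,0]},{"jaw": 0.7,"offset": [0,0,-10],"rot": [0,0,0]},{"jaw": 0.7,"offset": [0,0,-60],"rot": [0,0,0]},{"jaw": 0.7,"offset": [0,0,-62],"rot": [0,0,0]},{"jaw": 0.6,"offset": [0,0,-60],"rot": [0,0,0]}]}}

```text
time_s: 27.05
eef_pos: [0.4786, 0.2441, 0.2496]
eef_rot: [0.001, 0.057, 0.998, 0.0]
wrist_force: [1.0, 0.3, 0.5]
opening: 0.599
grasp_force: 0.0
```

Run:
```python
from h import *
st(); cap(.083,.4786,.243); go((.581,-.0097,.25,211.8-360*(yaw()<0)))
```

```text
t 27.05 p [0.4786 0.2441 0.2496] yaw 173.5 tilt 0.16 q6 -1.21 q1 0.25 F [1.  0.3 0.5] T [-0.02 -0.   -0.06] open 0.599 g 0.0
cap 1349 [479.6 243. ] r 22.9 z 0.0842
->  [ 5.810e-01 -1.000e-02  2.500e-01  2.118e+02] n 5
   [-25.0, -48.0, 2.0] -7.7
   [-19.0, -52.0, 2.0] -7.7
   [-12.0, -53.0, 2.0] -7.6
   [-4.0, -55.0, 1.0] -7.7
   [2.9, -54.3, 1.9] -7.6
```

Call:
{"name": "apply_moves", "arguments": {"moves": [{"jaw": 0.5,"offset": [-25,-48,2],"rot": [0,0,-7.7]},{"jaw": 0.5,"offset": [-19,-52,2],"rot": [0,0,-7.7]},{"jaw": 0.5,"offset": [-12,-53,2],"rot": [0,0,-7.6]},{"jaw": 0.5,"offset": [-4,-55,1],"rot": [0,0,-7.7]},{"jaw": 0.5,"offset": [3,-54,2],"rot": [0,0,-7.6]}]}}

```text
time_s: 27.72
eef_pos: [0.5775, -0.0125, 0.2383]
eef_rot: [0.001, -0.276, 0.961, -0.001]
wrist_force: [0.3, 0.9, 0.3]
opening: 0.499
grasp_force: 0.0
```

Call:
{"name": "apply_moves", "arguments": {"moves": [{"jaw": 0.5,"offset": [0,0,0],"rot": [0,0,0]},{"jaw": 0.5,"offset": [0,0,0],"rot": [0,0,0]},{"jaw": 0.5,"offset": [0,0,10],"rot": [0,0,0]},{"jaw": 0.5,"offset": [0,0,10],"rot": [0,0,0]},{"jaw": 0.5,"offset": [0,0,0],"rot": [0,0,0]}]}}

```text
time_s: 28.35
eef_pos: [0.5756, -0.0098, 0.2151]
eef_rot: [-0.001, -0.274, 0.962, 0.001]
wrist_force: [-0.8, 0.7, -0.2]
opening: 0.498
grasp_force: 0.0
```

Run:
```python
from h import *
st(); go((.581,-.0095,.186,-148.2))
```

```text
t 28.35 p [ 0.5756 -0.0098  0.2151] yaw -148.2 tilt 0.16 q6 -2.35 q1 -0.22 F [-0.8  0.7 -0.2] T [-0.    0.03  0.  ] open 0.498 g 0.0
->  [ 5.810e-01 -1.000e-02  1.860e-01 -1.482e+02] n 1
   [-4.7, -2.6, 29.1] 0.0
```

Call:
{"name": "apply_moves", "arguments": {"moves": [{"jaw": 0.5,"offset": [-4.7,-2.6,15],"rot": [0,0,0]},{"jaw": 0.5,"offset": [0,0,14],"rot": [0,0,0]},{"jaw": 0.1,"offset": [0,0,0],"rot": [0,0,0]},{"jaw": 0,"offset": [0,0,0],"rot": [0,0,0]},{"jaw": 0,"offset": [0,0,0],"rot": [0,0,0]}]}}

```text
time_s: 28.98
eef_pos: [0.5804, -0.0093, 0.1861]
eef_rot: [-0.002, -0.274, 0.962, 0.002]
wrist_force: [-2.2, 4.9, -4.0]
opening: 0.227
grasp_force: 62.6
```

Call:
{"name": "apply_moves", "arguments": {"moves": [{"jaw": 0,"offset": [0,0,0],"rot": [0,0,4]},{"jaw": 0,"offset": [0,0,0],"rot": [0,0,10.5]},{"jaw": 0,"offset": [0,0,0],"rot": [0,0,10.5]},{"jaw": 0,"offset": [0,0,0],"rot": [0,0,10.5]},{"jaw": 0,"offset": [0,0,0],"rot": [0,0,10.5]}]}}

```text
time_s: 29.6
eef_pos: [0.5803, -0.0085, 0.1861]
eef_rot: [-0.002, 0.127, 0.992, 0.001]
wrist_force: [-2.3, 6.5, -5.4]
opening: 0.219
grasp_force: 62.7
```

Call:
{"name": "apply_moves", "arguments": {"moves": [{"jaw": 0,"offset": [0,0,0],"rot": [0,0,10.5]},{"jaw": 0,"offset": [0,0,0],"rot": [0,0,10.5]},{"jaw": 0,"offset": [0,0,0],"rot": [0,0,10.5]},{"jaw": 0,"offset": [0,0,0],"rot": [0,0,10.5]},{"jaw": 0,"offset": [0,0,0],"rot": [0,0,10.5]}]}}

```text
time_s: 30.22
eef_pos: [0.5808, -0.0079, 0.1861]
eef_rot: [-0.002, 0.552, 0.834, 0.001]
wrist_force: [-0.5, 8.3, -6.8]
opening: 0.218
grasp_force: 63.0
```

Call:
{"name": "apply_moves", "arguments": {"moves": [{"jaw": 0,"offset": [0,0,0],"rot": [0,0,10.5]},{"jaw": 0,"offset": [0,0,0],"rot": [0,0,10.5]},{"jaw": 0,"offset": [0,0,0],"rot": [0,0,10.5]},{"jaw": 0,"offset": [0,0,0],"rot": [0,0,10.5]},{"jaw": 0,"offset": [0,0,0],"rot": [0,0,4]}]}}

```text
time_s: 30.85
eef_pos: [0.5815, -0.0079, 0.1861]
eef_rot: [-0.002, 0.833, 0.553, 0.001]
wrist_force: [3.3, 9.3, -7.8]
opening: 0.22
grasp_force: 62.7
```

Call:
{"name": "apply_moves", "arguments": {"moves": [{"jaw": 0,"offset": [0,0,0],"rot": [0,0,0]},{"jaw": 0.5,"offset": [0,0,0],"rot": [0,0,0]},{"jaw": 0.6,"offset": [0,0,0],"rot": [0,0,0]},{"jaw": 0.6,"offset": [0,0,-40],"rot": [0,0,0]},{"jaw": 0.7,"offset": [0,0,-20],"rot": [0,0,0]}]}}

```text
time_s: 31.48
eef_pos: [0.5831, -0.0112, 0.2504]
eef_rot: [0.001, 0.833, 0.554, 0.001]
wrist_force: [-0.7, 0.0, -0.6]
opening: 0.701
grasp_force: 0.0
```

Run:
```python
from h import *
st(); go((.4965,-.0040,.22,-4))
```

```text
t 31.48 p [ 0.5831 -0.0112  0.2504] yaw 67.2 tilt 0.21 q6 0.18 q1 -0.22 F [-0.7  0.  -0.6] T [-0.04  0.01 -0.02] open 0.701 g 0.0
->  [ 0.496 -0.004  0.22  -4.   ] n 7
   [-4.0, -12.0, 4.0] 10.2
   [-6.0, -11.0, 4.0] 10.2
   [-8.0, -10.0, 4.0] 10.2
   [-9.0, -8.0, 5.0] 10.2
   [-10.0, -6.0, 4.0] 10.1
   [-12.0, -5.0, 5.0] 10.2
   [-12.0, -2.1, 4.4] 10.1
```

Call:
{"name": "apply_moves", "arguments": {"moves": [{"jaw": 0.7,"offset": [-4,-12,4],"rot": [0,0,10.2]},{"jaw": 0.7,"offset": [-6,-11,4],"rot": [0,0,10.2]},{"jaw": 0.7,"offset": [-8,-10,4],"rot": [0,0,10.2]},{"jaw": 0.7,"offset": [-9,-8,5],"rot": [0,0,10.2]},{"jaw": 0.7,"offset": [-10,-6,4],"rot": [0,0,10.2]}]}}

```text
time_s: 32.1
eef_pos: [0.5204, -0.0061, 0.2271]
eef_rot: [0.0, 0.99, 0.138, 0.001]
wrist_force: [-0.3, -0.2, 0.4]
opening: 0.698
grasp_force: 0.0
```

Call:
{"name": "apply_moves", "arguments": {"moves": [{"jaw": 0.7,"offset": [-12,-5,5],"rot": [0,0,10.2]},{"jaw": 0.7,"offset": [-12,-2,4],"rot": [0,0,10]},{"jaw": 0.7,"offset": [0,0,0],"rot": [0,0,0]},{"jaw": 0.7,"offset": [0,0,0],"rot": [0,0,0]},{"jaw": 0.7,"offset": [0,0,0],"rot": [0,0,0]}]}}

```text
time_s: 32.72
eef_pos: [0.4961, -0.0037, 0.218]
eef_rot: [0.0, 0.999, -0.034, 0.0]
wrist_force: [-0.2, 1.2, 0.5]
opening: 0.702
grasp_force: 0.0
```

Run:
```python
from h import *
im,*_=cap(.168,.496,-.0035); save(im,"w7.png"); st(); print(im[195:235,228:276].mean((0,1))); go((.4965,-.0040,.132,-4))
```

```text
cap 3146 [496.4  -3.9] r 23.0 z 0.1692
t 32.77 p [ 0.496  -0.0036  0.2179] yaw -3.9 tilt 0.03 q6 1.39 q1 -0.25 F [0.2 0.2 0.3] T [-0.01  0.06 -0.04] open 0.699 g 0.0
[217.26770833  89.85052083  74.06979167]
->  [ 0.496 -0.004  0.132 -4.   ] n 2
   [0.0, 0.0, 43.0] 0.1
   [0.5, 0.3, 42.9] 0.0
```

Call:
{"name": "apply_moves", "arguments": {"moves": [{"jaw": 0.7,"offset": [0.5,0.3,43],"rot": [0,0,0]},{"jaw": 0.7,"offset": [0,0,43],"rot": [0,0,0]},{"jaw": 0.7,"offset": [0,0,0],"rot": [0,0,0]},{"jaw": 0.2,"offset": [0,0,0],"rot": [0,0,0]},{"jaw": 0.2,"offset": [0,0,0],"rot": [0,0,0]}]}}

```text
time_s: 33.4
eef_pos: [0.4972, -0.0041, 0.1334]
eef_rot: [0.0, 0.999, -0.034, 0.001]
wrist_force: [0.4, -0.1, -2.1]
opening: 0.501
grasp_force: 61.0
```

Call:
{"name": "apply_moves", "arguments": {"moves": [{"jaw": 0.2,"offset": [0,0,0],"rot": [0,0,0]},{"jaw": 0.2,"offset": [0,0,0],"rot": [0,0,-4]},{"jaw": 0.2,"offset": [0,0,-0.6],"rot": [0,0,-10.5]},{"jaw": 0.2,"offset": [0,0,-0.6],"rot": [0,0,-10.5]},{"jaw": 0.2,"offset": [0,0,-0.6],"rot": [0,0,-10.5]}]}}

```text
time_s: 34.02
eef_pos: [0.497, -0.0042, 0.1349]
eef_rot: [0.001, 0.962, 0.275, 0.001]
wrist_force: [0.0, -0.1, 2.1]
opening: 0.502
grasp_force: 61.2
```

Call:
{"name": "apply_moves", "arguments": {"moves": [{"jaw": 0.2,"offset": [0,0,-0.6],"rot": [0,0,-10.5]},{"jaw": 0.2,"offset": [0,0,-0.6],"rot": [0,0,-10.5]},{"jaw": 0.2,"offset": [0,0,-0.7],"rot": [0,0,-10.5]},{"jaw": 0.2,"offset": [0,0,-0.6],"rot": [0,0,-10.5]},{"jaw": 0.2,"offset": [0,0,-0.7],"rot": [0,0,-10.5]}]}}

```text
time_s: 34.65
eef_pos: [0.4968, -0.0042, 0.138]
eef_rot: [0.001, 0.741, 0.672, 0.0]
wrist_force: [-1.0, 0.1, 2.6]
opening: 0.5
grasp_force: 61.3
```

Call:
{"name": "apply_moves", "arguments": {"moves": [{"jaw": 0.2,"offset": [0,0,-0.6],"rot": [0,0,-10.5]},{"jaw": 0.2,"offset": [0,0,-0.6],"rot": [0,0,-10.5]},{"jaw": 0.2,"offset": [0,0,-0.7],"rot": [0,0,-10.5]},{"jaw": 0.2,"offset": [0,0,-0.6],"rot": [0,0,-10.5]},{"jaw": 0.2,"offset": [0,0,-0.7],"rot": [0,0,-10.5]}]}}

```text
time_s: 35.28
eef_pos: [0.4965, -0.0043, 0.1412]
eef_rot: [0.001, 0.367, 0.93, -0.0]
wrist_force: [-2.4, -0.3, 4.3]
opening: 0.499
grasp_force: 61.5
```

Call:
{"name": "apply_moves", "arguments": {"moves": [{"jaw": 0.2,"offset": [0,0,-0.6],"rot": [0,0,-10.5]},{"jaw": 0.2,"offset": [0,0,-0.6],"rot": [0,0,-10.5]},{"jaw": 0.2,"offset": [0,0,-0.7],"rot": [0,0,-10.5]},{"jaw": 0.2,"offset": [0,0,-0.6],"rot": [0,0,-10.5]},{"jaw": 0.2,"offset": [0,0,0],"rot": [0,0,0]}]}}

```text
time_s: 35.9
eef_pos: [0.4968, -0.0041, 0.1439]
eef_rot: [0.001, 0.013, 1.0, -0.0]
wrist_force: [-2.1, -0.2, 6.0]
opening: 0.502
grasp_force: 61.6
```

Call:
{"name": "apply_moves", "arguments": {"moves": [{"jaw": 0.2,"offset": [0,0,-2],"rot": [0,0,0]},{"jaw": 0.2,"offset": [0,0,-4],"rot": [0,0,0]},{"jaw": 0.2,"offset": [0,0,-4],"rot": [0,0,0]},{"jaw": 0.2,"offset": [0,0,-4],"rot": [0,0,0]},{"jaw": 0.2,"offset": [0,0,0],"rot": [0,0,0]}]}}

```text
time_s: 36.52
eef_pos: [0.4963, -0.0039, 0.1567]
eef_rot: [0.0, 0.013, 1.0, -0.0]
wrist_force: [0.3, -0.9, -2.1]
opening: 0.499
grasp_force: 61.3
```

Run:
```python
from h import *
st()
p,_=pose()
go((p[0],p[1],.24,None),(.5332,.237,.2,173.7-360*(yaw()<0)))
```

```text
t 36.52 p [ 0.4963 -0.0039  0.1567] yaw 178.5 tilt 0.05 q6 -1.79 q1 -0.25 F [ 0.3 -0.9 -2.1] T [0.02 0.03 0.03] open 0.499 g 61.3
->  [ 4.96000e-01 -4.00000e-03  2.40000e-01  1.78532e+02] n 2
   [0.0, 0.0, -42.0] -0.0
   [0.0, 0.0, -41.3] -0.0
->  [  0.533   0.237   0.2   173.7  ] n 5
   [-6.0, 48.0, 8.0] 1.0
   [-5.0, 49.0, 8.0] 1.0
   [-5.0, 48.0, 8.0] 0.9
   [-4.0, 49.0, 8.0] 1.0
   [-2.5, 48.6, 8.0] 0.9
```

Call:
{"name": "apply_moves", "arguments": {"moves": [{"jaw": 0.2,"offset": [0,0,-42],"rot": [0,0,0]},{"jaw": 0.2,"offset": [0,0,-45],"rot": [0,0,0]},{"jaw": 0.2,"offset": [-6,48,0],"rot": [0,0,1]},{"jaw": 0.2,"offset": [-5,49,0],"rot": [0,0,1]},{"jaw": 0.2,"offset": [-5,48,10],"rot": [0,0,1]}]}}

```text
time_s: 37.15
eef_pos: [0.5189, 0.1418, 0.2342]
eef_rot: [0.001, 0.04, 0.999, 0.0]
wrist_force: [-0.3, -0.7, -1.9]
opening: 0.499
grasp_force: 61.8
```

Call:
{"name": "apply_moves", "arguments": {"moves": [{"jaw": 0.2,"offset": [-4,49,15],"rot": [0,0,1]},{"jaw": 0.2,"offset": [-2.5,49,15],"rot": [0,0,1]},{"jaw": 0.2,"offset": [0,0,0],"rot": [0,0,0]},{"jaw": 0.2,"offset": [0,0,0],"rot": [0,0,0]},{"jaw": 0.2,"offset": [0,0,0],"rot": [0,0,0]}]}}

```text
time_s: 37.78
eef_pos: [0.5334, 0.2365, 0.2037]
eef_rot: [0.0, 0.057, 0.998, -0.0]
wrist_force: [0.3, -0.5, -1.8]
opening: 0.5
grasp_force: 62.2
```

Run:
```python
from h import *
im,*_=cap(.083,.4796,.243); st(); go((.5332,.237,.052,173.7))
```

```text
cap 2125 [478.6 243. ] r 23.0 z 0.0842
t 37.83 p [0.5335 0.2365 0.2039] yaw 173.5 tilt 0.05 q6 -1.24 q1 0.21 F [-0.2  0.1 -0.9] T [-0.02  0.03  0.07] open 0.497 g 62.2
->  [5.330e-01 2.370e-01 5.200e-02 1.737e+02] n 3
   [0.0, 0.0, 51.0] -0.1
   [0.0, 0.0, 50.0] -0.1
   [0.3, 0.5, 50.9] -0.0
```

Call:
{"name": "apply_moves", "arguments": {"moves": [{"jaw": 0.2,"offset": [0,0,52],"rot": [0,0,0]},{"jaw": 0.2,"offset": [0.3,0.5,52],"rot": [0,0,0]},{"jaw": 0.2,"offset": [0,0,47],"rot": [0,0,0]},{"jaw": 0.2,"offset": [0,0,0],"rot": [0,0,0]},{"jaw": 0.7,"offset": [0,0,0],"rot": [0,0,0]}]}}

```text
time_s: 38.45
eef_pos: [0.5344, 0.2377, 0.0544]
eef_rot: [0.001, 0.057, 0.998, 0.0]
wrist_force: [0.2, 0.3, 1.0]
opening: 0.692
grasp_force: 0.0
```

Call:
{"name": "apply_moves", "arguments": {"moves": [{"jaw": 0.7,"offset": [0,0,0],"rot": [0,0,0]},{"jaw": 0.7,"offset": [0,0,-10],"rot": [0,0,0]},{"jaw": 0.7,"offset": [0,0,-60],"rot": [0,0,0]},{"jaw": 0.7,"offset": [0,0,-62],"rot": [0,0,0]},{"jaw": 0.7,"offset": [0,0,-62],"rot": [0,0,0]}]}}

```text
time_s: 39.08
eef_pos: [0.5328, 0.2381, 0.2501]
eef_rot: [0.001, 0.056, 0.998, 0.0]
wrist_force: [0.9, 0.3, 0.2]
opening: 0.702
grasp_force: 0.0
```

Run:
```python
from h import *
im,*_=cap(.083,.5332,.237); save(im,"w8.png"); st(); go((.4365,-.23,.24,173))
```

```text
cap 1341 [533.8 236.1] r 22.8 z 0.0842
t 39.12 p [0.5369 0.2391 0.2604] yaw 173.6 tilt 0.95 q6 -1.24 q1 0.22 F [2.9 1.5 6.7] T [ 0.03 -0.11  0.01] open 0.705 g 0.0
->  [  0.436  -0.23    0.24  173.   ] n 8
   [6.0, -60.0, 3.0] 0.1
   [6.0, -60.0, 2.0] 0.1
   [6.0, -60.0, 3.0] 0.1
   [5.0, -60.0, 2.0] 0.1
   [5.0, -59.0, 3.0] 0.0
   [6.0, -60.0, 2.0] 0.1
   [5.0, -59.0, 3.0] 0.0
   [5.8, -59.7, 2.4] 0.1
```

View pics/w8.png

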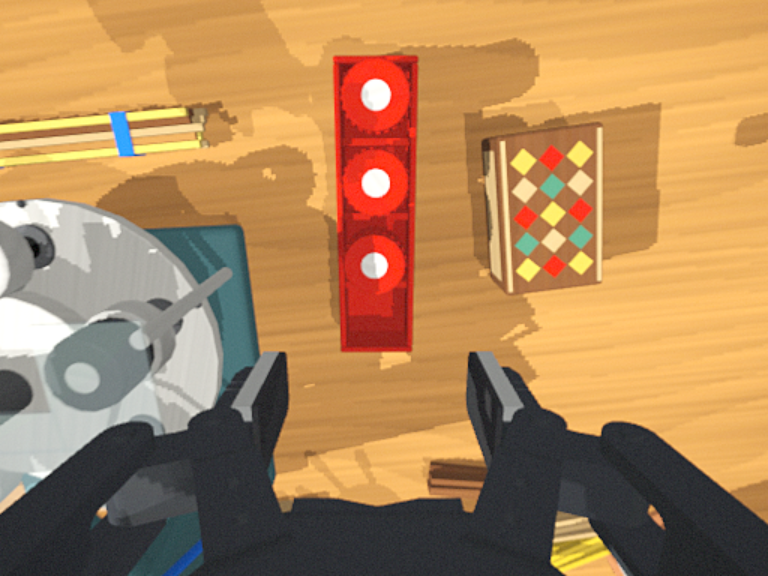

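Call:
{"name": "apply_moves", "arguments": {"moves": [{"jaw": 0.7,"offset": [6,-60,0],"rot": [0,0,0]},{"jaw": 0.7,"offset": [6,-60,0],"rot": [0,0,0]},{"jaw": 0.7,"offset": [6,-60,0],"rot": [0,0,0]},{"jaw": 0.7,"offset": [5,-60,5],"rot": [0,0,0]},{"jaw": 0.7,"offset": [5,-59,5],"rot": [0,0,0]}]}}

```text
time_s: 39.75
eef_pos: [0.4712, -0.0578, 0.2378]
eef_rot: [0.002, 0.056, 0.998, -0.001]
wrist_force: [0.2, 0.0, -0.7]
opening: 0.7
grasp_force: 0.0
```

Call:
{"name": "apply_moves", "arguments": {"moves": [{"jaw": 0.7,"offset": [6,-60,5],"rot": [0,0,0]},{"jaw": 0.7,"offset": [5,-59,5],"rot": [0,0,0]},{"jaw": 0.7,"offset": [6,-60,0],"rot": [0,0,0]},{"jaw": 0.7,"offset": [0,0,0],"rot": [0,0,0]},{"jaw": 0.7,"offset": [0,0,0],"rot": [0,0,0]}]}}

```text
time_s: 40.38
eef_pos: [0.4344, -0.2317, 0.227]
eef_rot: [0.0, 0.057, 0.998, -0.0]
wrist_force: [0.6, 0.1, -0.5]
opening: 0.702
grasp_force: 0.0
```

Run:
```python
from h import *
im,d,K,M=cap(.084,.4365,-.23); save(im,"w9.png"); st(); P=pts(d,K,M)
for x0,y0 in((.495,-.238),(.555,-.246)):
  m=(abs(P[:,2]-.084)<.005)&(abs(P[:,0]-x0)<.03)&(abs(P[:,1]-y0)<.04)
  print(m.sum(),cv2.minEnclosingCircle((P[m,:2]*1000).astype(np.float32)))
go((.4365,-.23,.051,173))
m=(abs(P[:,2]-.03)<.004)&(abs(P[:,0]-.5)<.07)&(abs(P[:,1]+.355)<.055)
print("tin",m.sum(),cv2.minEnclosingCircle((P[m,:2]*1000).astype(np.float32)))
```

```text
cap 1551 [ 436.7 -231.2] r 22.9 z 0.0851
t 40.42 p [ 0.4346 -0.231   0.2268] yaw 173.6 tilt 0.04 q6 -2.19 q1 -0.73 F [-0.1  0.6 -0.1] T [ 0.02 -0.02  0.02] open 0.7 g 0.0
1355 ((495.620361328125, -237.72512817382812), 22.710861206054688)
1193 ((555.601318359375, -243.48086547851562), 22.93163299560547)
->  [ 4.36e-01 -2.30e-01  5.10e-02  1.73e+02] n 3
   [-1.0, 0.0, 59.0] 0.2
   [-0.0, 1.0, 58.0] 0.2
   [-0.7, 0.2, 58.8] 0.2
tin 442 ((502.0292663574219, -357.9570007324219), 37.07554626464844)
```

View pics/w9.png

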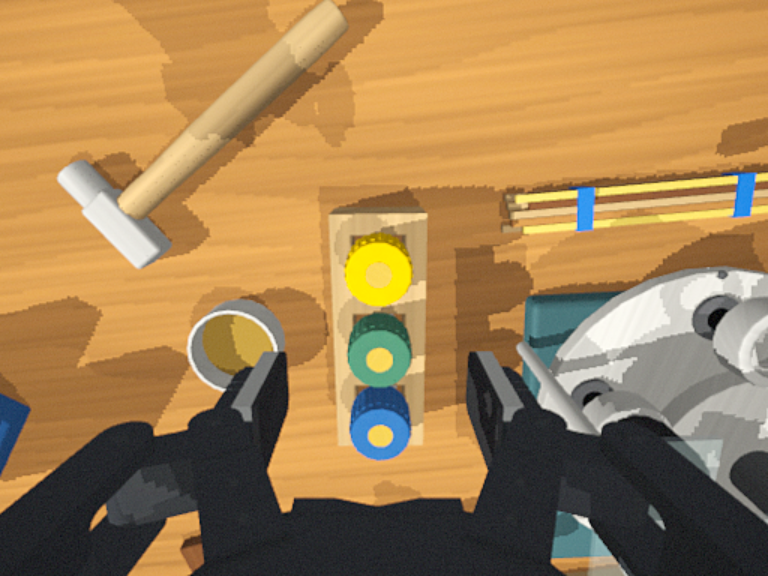

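Call:
{"name": "apply_moves", "arguments": {"moves": [{"jaw": 0.7,"offset": [-2,0,58],"rot": [0,0,0]},{"jaw": 0.7,"offset": [0,0,58],"rot": [0,0,0]},{"jaw": 0.7,"offset": [0,0,40],"rot": [0,0,0]},{"jaw": 0.7,"offset": [0,0,18.5],"rot": [0,0,0]},{"jaw": 0.7,"offset": [0,0,0],"rot": [0,0,0]}]}}

```text
time_s: 41.05
eef_pos: [0.436, -0.2297, 0.0507]
eef_rot: [-0.001, 0.055, 0.998, 0.001]
wrist_force: [-0.3, 0.0, 0.3]
opening: 0.702
grasp_force: 0.0
```

Call:
{"name": "apply_moves", "arguments": {"moves": [{"jaw": 0.2,"offset": [0,0,0],"rot": [0,0,0]},{"jaw": 0.2,"offset": [0,0,0],"rot": [0,0,0]},{"jaw": 0.2,"offset": [0,0,0],"rot": [0,0,0]},{"jaw": 0.2,"offset": [0,0,0],"rot": [0,0,0]},{"jaw": 0.2,"offset": [0,0,-10],"rot": [0,0,0]}]}}

```text
time_s: 41.68
eef_pos: [0.4359, -0.2318, 0.0618]
eef_rot: [-0.0, 0.056, 0.998, 0.0]
wrist_force: [0.3, -0.0, -2.1]
opening: 0.498
grasp_force: 61.2
```

Call:
{"name": "apply_moves", "arguments": {"moves": [{"jaw": 0.2,"offset": [0,0,-30],"rot": [0,0,0]},{"jaw": 0.2,"offset": [0,0,-40],"rot": [0,0,0]},{"jaw": 0.2,"offset": [0,0,-30],"rot": [0,0,0]},{"jaw": 0.2,"offset": [0,0,0],"rot": [0,0,0]},{"jaw": 0.2,"offset": [0,0,0],"rot": [0,0,0]}]}}

```text
time_s: 42.3
eef_pos: [0.4356, -0.2317, 0.1607]
eef_rot: [-0.001, 0.056, 0.998, 0.0]
wrist_force: [-0.4, -0.3, -2.1]
opening: 0.5
grasp_force: 61.7
```

Run:
```python
from h import *
st(); go((.502,-.3575,.16,173))
```

```text
t 42.3 p [ 0.4356 -0.2317  0.1607] yaw 173.5 tilt 0.09 q6 -2.19 q1 -0.73 F [-0.4 -0.3 -2.1] T [ 0.02 -0.01 -0.02] open 0.5 g 61.7
->  [ 5.02e-01 -3.58e-01  1.60e-01  1.73e+02] n 3
   [-27.0, -39.0, 0.0] 0.2
   [-27.0, -39.0, 0.0] 0.2
   [-26.5, -39.3, 0.7] 0.1
```

Call:
{"name": "apply_moves", "arguments": {"moves": [{"jaw": 0.2,"offset": [-27,-39,0],"rot": [0,0,0]},{"jaw": 0.2,"offset": [-27,-39,0],"rot": [0,0,0]},{"jaw": 0.2,"offset": [-26,-39,0],"rot": [0,0,0]},{"jaw": 0.2,"offset": [0,0,0],"rot": [0,0,0]},{"jaw": 0.2,"offset": [0,0,0],"rot": [0,0,0]}]}}

```text
time_s: 42.92
eef_pos: [0.5015, -0.3561, 0.1594]
eef_rot: [-0.002, 0.056, 0.998, 0.002]
wrist_force: [-0.1, -0.7, -2.4]
opening: 0.498
grasp_force: 62.1
```

Run:
```python
from h import *
im,d,K,M=cam("wrist"); save(im,"w10.png"); st(); P=pts(d,K,M)
m=(abs(P[:,2]-.03)<.004)&(abs(P[:,0]-.5)<.08)&(abs(P[:,1]+.355)<.06)
print("tin",m.sum(),P[m].min(0),P[m].max(0),cv2.minEnclosingCircle((P[m,:2]*1000).astype(np.float32)))
```

```text
t 42.98 p [ 0.5016 -0.3559  0.1599] yaw 173.6 tilt 0.22 q6 -2.27 q1 -0.81 F [ 0.1 -0.9 -2.2] T [0. 0. 0.] open 0.499 g 62.1
tin 698 [ 0.42003492 -0.41481015  0.02601639] [ 0.53020546 -0.32151758  0.03301412] ((475.12017822265625, -374.4532470703125), 67.89974212646484)
```

View pics/w10.png

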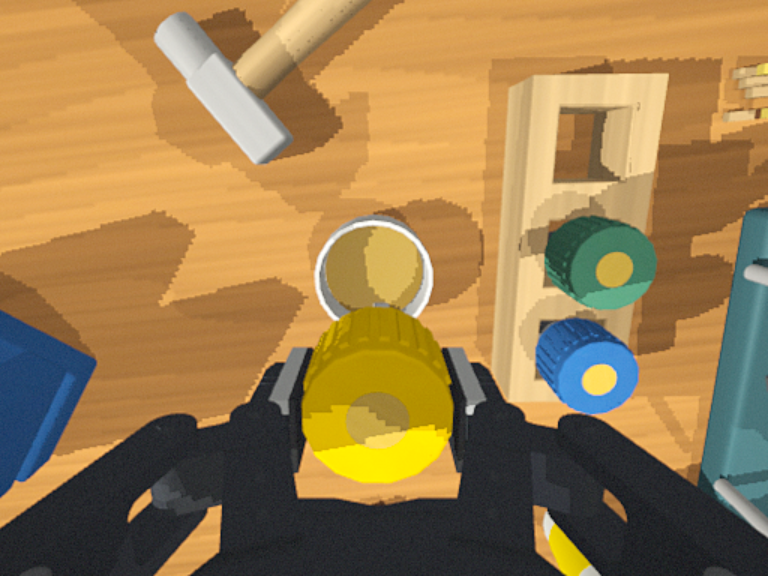

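Run:
```python
from h import *
im,d,K,M=cam("wrist"); P=pts(d,K,M)
m=(abs(P[:,2]-.03)<.003)&(P[:,0]>.455)&(P[:,0]<.52)&(abs(P[:,1]+.357)<.042)
c=cv2.fitEllipse((P[m,:2]*1000).astype(np.float32)); print(m.sum(),P[m].min(0),P[m].max(0),c); st()
```

```text
559 [ 0.46595876 -0.39490742  0.02700769] [ 0.51999399 -0.32136694  0.03297651] ((502.04119873046875, -358.21209716796875), (69.92241668701172, 70.22377014160156), 178.13739013671875)
t 43.02 p [ 0.5019 -0.3559  0.1606] yaw 173.6 tilt 0.15 q6 -2.27 q1 -0.81 F [ 0.3 -0.3 -2.6] T [0.02 0.02 0.03] open 0.498 g 62.1
```

Call:
{"name": "apply_moves", "arguments": {"moves": [{"jaw": 0.2,"offset": [0,-2,50],"rot": [0,0,0]},{"jaw": 0.2,"offset": [0,0,35],"rot": [0,0,0]},{"jaw": 0.2,"offset": [0,0,17],"rot": [0,0,0]},{"jaw": 0.2,"offset": [0,0,0],"rot": [0,0,0]},{"jaw": 0.2,"offset": [0,0,0],"rot": [0,0,0]}]}}

```text
time_s: 43.65
eef_pos: [0.5034, -0.3601, 0.0616]
eef_rot: [0.001, 0.056, 0.998, -0.001]
wrist_force: [0.5, 0.7, -1.7]
opening: 0.5
grasp_force: 62.3
```

Call:
{"name": "apply_moves", "arguments": {"moves": [{"jaw": 0.2,"offset": [0,0,0.5],"rot": [0,0,0]},{"jaw": 0.2,"offset": [0,0,0.5],"rot": [0,0,0]},{"jaw": 0.2,"offset": [0,0,0.5],"rot": [0,0,0]},{"jaw": 0.2,"offset": [0,0,0],"rot": [0,0,0]},{"jaw": 0.2,"offset": [0,0,0],"rot": [0,0,0]}]}}

```text
time_s: 44.28
eef_pos: [0.5024, -0.3593, 0.0582]
eef_rot: [-0.0, 0.056, 0.998, 0.0]
wrist_force: [-0.3, -0.7, -2.5]
opening: 0.5
grasp_force: 62.3
```

Run:
```python
from h import *
st(); p,_=pose(); go((p[0],p[1],.25,None),(.4957,-.0037,.25,173.6))
```

```text
t 44.27 p [ 0.5024 -0.3593  0.0582] yaw 173.5 tilt 0.01 q6 -2.27 q1 -0.81 F [-0.3 -0.7 -2.5] T [ 0.05  0.01 -0.03] open 0.5 g 62.3
->  [  0.502  -0.359   0.25  173.542] n 4
   [0.0, 0.0, -48.0] -0.0
   [0.0, 0.0, -48.0] -0.0
   [0.0, 0.0, -48.0] -0.0
   [0.0, 0.0, -47.8] -0.0
->  [ 4.960e-01 -4.000e-03  2.500e-01  1.736e+02] n 6
   [8.0, 59.0, 0.0] -0.0
   [8.0, 59.0, 0.0] -0.0
   [8.0, 59.0, 0.0] -0.0
   [8.0, 59.0, 0.0] -0.0
   [7.0, 58.0, 0.0] -0.0
   [7.7, 58.6, 0.0] -0.1
```

Call:
{"name": "apply_moves", "arguments": {"moves": [{"jaw": 0.2,"offset": [0,0,1],"rot": [0,0,0]},{"jaw": 0.2,"offset": [0,0,1],"rot": [0,0,0]},{"jaw": 0.2,"offset": [0,0,1],"rot": [0,0,0]},{"jaw": 0.2,"offset": [0,0,0.5],"rot": [0,0,0]},{"jaw": 0.2,"offset": [0,0,0],"rot": [0,0,0]}]}}

```text
time_s: 44.9
eef_pos: [0.5029, -0.3595, 0.0563]
eef_rot: [0.0, 0.056, 0.998, -0.0]
wrist_force: [-2.7, 3.1, 9.7]
opening: 0.5
grasp_force: 63.2
```

Call:
{"name": "apply_moves", "arguments": {"moves": [{"jaw": 0.2,"offset": [0,0,-8],"rot": [0,0,0]},{"jaw": 0.2,"offset": [0,0,-45],"rot": [0,0,0]},{"jaw": 0.2,"offset": [0,0,-50],"rot": [0,0,0]},{"jaw": 0.2,"offset": [0,0,-50],"rot": [0,0,0]},{"jaw": 0.2,"offset": [0,0,-42],"rot": [0,0,0]}]}}

```text
time_s: 45.52
eef_pos: [0.5027, -0.3596, 0.2522]
eef_rot: [0.001, 0.056, 0.998, -0.001]
wrist_force: [1.3, -0.4, -3.6]
opening: 0.501
grasp_force: 62.1
```

Call:
{"name": "apply_moves", "arguments": {"moves": [{"jaw": 0.2,"offset": [8,59,0],"rot": [0,0,0]},{"jaw": 0.2,"offset": [8,59,0],"rot": [0,0,0]},{"jaw": 0.2,"offset": [8,59,0],"rot": [0,0,0]},{"jaw": 0.2,"offset": [8,59,0],"rot": [0,0,0]},{"jaw": 0.2,"offset": [7,59,0],"rot": [0,0,0]}]}}

```text
time_s: 46.15
eef_pos: [0.4966, -0.0601, 0.2501]
eef_rot: [0.0, 0.057, 0.998, -0.0]
wrist_force: [0.0, -0.1, -2.3]
opening: 0.497
grasp_force: 62.2
```

Call:
{"name": "apply_moves", "arguments": {"moves": [{"jaw": 0.2,"offset": [7,58,0],"rot": [0,0,0]},{"jaw": 0.2,"offset": [0,0,0],"rot": [0,0,0]},{"jaw": 0.2,"offset": [0,0,0],"rot": [0,0,0]},{"jaw": 0.2,"offset": [0,0,0],"rot": [0,0,0]},{"jaw": 0.2,"offset": [0,0,0],"rot": [0,0,0]}]}}

```text
time_s: 46.78
eef_pos: [0.4965, -0.0047, 0.2497]
eef_rot: [-0.0, 0.057, 0.998, -0.0]
wrist_force: [0.1, 0.9, -2.1]
opening: 0.502
grasp_force: 62.6
```

Run:
```python
from h import *
p,_=pose(); zt=p[2]+.0133+.019; im,d,K,M=cap(zt,p[0],p[1]); save(im,"w11.png"); st(); go((.4957,-.0037,.18,173.6))
```

```text
cap 8191 [488.8  -4.7] r 30.2 z 0.2816
t 46.83 p [ 0.4965 -0.0046  0.2497] yaw 173.4 tilt 0.01 q6 -1.7 q1 -0.25 F [-0.8 -0.2 -2.2] T [0.04 0.01 0.02] open 0.496 g 62.6
->  [ 4.960e-01 -4.000e-03  1.800e-01  1.736e+02] n 2
   [0.0, 0.0, 35.0] -0.1
   [0.9, 0.8, 34.7] -0.1
```

View pics/w11.png

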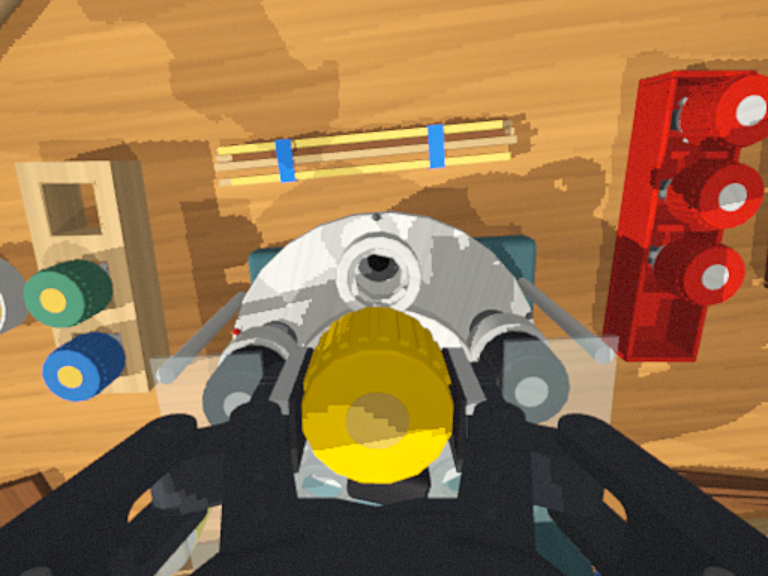

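Run:
```python
from h import *
im,d,K,M=cam("wrist"); P=pts(d,K,M); p,_=pose()
def ray(u,v,z):
    c=M[:3,:3]@np.array([(u-K[0,2])/K[0,0],(v-K[1,2])/K[1,1],1]); return (M[:3,3]+c*(z-M[2,3])/c[2])
print("disc",ray(378/1.5,420/1.5,p[2]+.0323)-p, "refA", p)
v,u=np.nonzero(d>0); c=im[v,u].astype(int)
m=(c[:,0]>150)&(c[:,1]>120)&(c[:,2]<80)&(P[:,2]>p[2]+.028); q=P[m]
print(m.sum(),q[:,2].min(),q[:,2].max(),(np.array(cv2.minEnclosingCircle((q[:,:2]*1000).astype(np.float32))[0])/1000-p[:2]).round(4),cv2.minEnclosingCircle((q[:,:2]*1000).astype(np.float32))[1])
m=(abs(P[:,2]-.130)<.004)&(np.hypot(P[:,0]-.4963,P[:,1]+.004)<.034); q=P[m]
print("mouth",m.sum(),cv2.minEnclosingCircle((q[:,:2]*1000).astype(np.float32)),q.min(0),q.max(0))
```

```text
disc [-0.00021462 -0.00046194  0.0323    ] refA [ 0.4964993  -0.00435692  0.24967229]
6991 0.27767255240645566 0.3241096598888707 [-0.0088 -0.0001] 57.988075256347656
mouth 1357 ((498.5198974609375, -0.772193968296051), 30.272836685180664) [ 0.46972461 -0.0297305   0.12600558] [0.52369261 0.02142106 0.13349324]
```

Call:
{"name": "apply_moves", "arguments": {"moves": [{"jaw": 0.2,"offset": [0,0,45],"rot": [0,0,0]},{"jaw": 0.2,"offset": [0,0,35],"rot": [0,0,0]},{"jaw": 0.2,"offset": [0,0,13],"rot": [0,0,0]},{"jaw": 0.2,"offset": [0,0,0],"rot": [0,0,0]},{"jaw": 0.2,"offset": [0,0,0],"rot": [0,0,0]}]}}

```text
time_s: 47.5
eef_pos: [0.4977, -0.0038, 0.1584]
eef_rot: [0.001, 0.056, 0.998, -0.0]
wrist_force: [0.2, -0.3, -1.4]
opening: 0.497
grasp_force: 62.5
```

Call:
{"name": "apply_moves", "arguments": {"moves": [{"jaw": 0.2,"offset": [0,0,1.5],"rot": [0,0,0]},{"jaw": 0.2,"offset": [0,0,1.5],"rot": [0,0,0]},{"jaw": 0.2,"offset": [0,0,1.5],"rot": [0,0,0]},{"jaw": 0.2,"offset": [0,0,1.5],"rot": [0,0,0]},{"jaw": 0.2,"offset": [0,0,0],"rot": [0,0,0]}]}}

```text
time_s: 48.12
eef_pos: [0.4963, -0.0034, 0.1506]
eef_rot: [-0.0, 0.056, 0.998, 0.0]
wrist_force: [-0.2, 0.2, -2.0]
opening: 0.498
grasp_force: 62.5
```

Run:
```python
from h import *
st()
```

```text
t 48.12 p [ 0.4963 -0.0034  0.1506] yaw 173.5 tilt 0.02 q6 -1.7 q1 -0.25 F [-0.2  0.2 -2. ] T [-0.01 -0.01 -0.01] open 0.498 g 62.5
```

Call:
{"name": "apply_moves", "arguments": {"moves": [{"jaw": 0.2,"offset": [0,0,1],"rot": [0,0,0]},{"jaw": 0.2,"offset": [0,0,1],"rot": [0,0,0]},{"jaw": 0.2,"offset": [0,0,0],"rot": [0,0,0]},{"jaw": 0.2,"offset": [0,0,0],"rot": [0,0,0]},{"jaw": 0.2,"offset": [0,0,0],"rot": [0,0,0]}]}}

```text
time_s: 48.75
eef_pos: [0.4968, -0.0037, 0.1502]
eef_rot: [0.0, 0.056, 0.998, -0.0]
wrist_force: [-4.6, 1.1, 8.7]
opening: 0.495
grasp_force: 63.6
```

Call:
{"name": "apply_moves", "arguments": {"moves": [{"jaw": 0.2,"offset": [0,0,1],"rot": [0,0,0]},{"jaw": 0.2,"offset": [0,0,1],"rot": [0,0,0]},{"jaw": 0.2,"offset": [0,0,0],"rot": [0,0,0]},{"jaw": 0.2,"offset": [0,0,0],"rot": [0,0,0]},{"jaw": 0.2,"offset": [0,0,0],"rot": [0,0,0]}]}}

```text
time_s: 49.38
eef_pos: [0.4971, -0.0039, 0.1499]
eef_rot: [0.001, 0.056, 0.998, -0.001]
wrist_force: [-10.5, 0.8, 22.5]
opening: 0.498
grasp_force: 64.8
```

Call:
{"name": "apply_moves", "arguments": {"moves": [{"jaw": 0.2,"offset": [0,0,-4],"rot": [0,0,0]},{"jaw": 0.2,"offset": [0,0,-4],"rot": [0,0,0]},{"jaw": 0.2,"offset": [0,0,0],"rot": [0,0,-10]},{"jaw": 0.2,"offset": [0,0,0],"rot": [0,0,-10]},{"jaw": 0.2,"offset": [0,0,0],"rot": [0,0,-10]}]}}

```text
time_s: 50.0
eef_pos: [0.4963, -0.0034, 0.1544]
eef_rot: [-0.0, -0.207, 0.978, 0.0]
wrist_force: [0.1, -0.7, -1.9]
opening: 0.496
grasp_force: 62.7
```

Call:
{"name": "apply_moves", "arguments": {"moves": [{"jaw": 0.2,"offset": [0,0,0],"rot": [0,0,-10]},{"jaw": 0.2,"offset": [0,0,2],"rot": [0,0,0]},{"jaw": 0.2,"offset": [0,0,2],"rot": [0,0,0]},{"jaw": 0.2,"offset": [0,0,2],"rot": [0,0,0]},{"jaw": 0.2,"offset": [0,0,0],"rot": [0,0,0]}]}}

```text
time_s: 50.62
eef_pos: [0.4963, -0.0034, 0.1485]
eef_rot: [-0.0, -0.288, 0.958, 0.0]
wrist_force: [0.1, 0.4, -2.3]
opening: 0.499
grasp_force: 62.7
```

Call:
{"name": "apply_moves", "arguments": {"moves": [{"jaw": 0.2,"offset": [0,0,1],"rot": [0,0,0]},{"jaw": 0.2,"offset": [0,0,1],"rot": [0,0,0]},{"jaw": 0.2,"offset": [0,0,0],"rot": [0,0,0]},{"jaw": 0.2,"offset": [0,0,0],"rot": [0,0,0]},{"jaw": 0.2,"offset": [0,0,0],"rot": [0,0,0]}]}}

```text
time_s: 51.25
eef_pos: [0.4965, -0.0035, 0.1468]
eef_rot: [0.0, -0.289, 0.957, -0.0]
wrist_force: [-0.9, -0.6, -2.1]
opening: 0.498
grasp_force: 62.7
```

Run:
```python
from h import *
st()
```

```text
t 51.25 p [ 0.4965 -0.0035  0.1468] yaw -146.5 tilt 0.01 q6 -2.4 q1 -0.25 F [-0.9 -0.6 -2.1] T [ 0.01  0.02 -0.01] open 0.498 g 62.7
```

Call:
{"name": "apply_moves", "arguments": {"moves": [{"jaw": 0.2,"offset": [0,0,1],"rot": [0,0,0]},{"jaw": 0.2,"offset": [0,0,1],"rot": [0,0,0]},{"jaw": 0.2,"offset": [0,0,0],"rot": [0,0,0]},{"jaw": 0.2,"offset": [0,0,0],"rot": [0,0,0]},{"jaw": 0.2,"offset": [0,0,0],"rot": [0,0,0]}]}}

```text
time_s: 51.88
eef_pos: [0.4967, -0.0036, 0.1454]
eef_rot: [0.0, -0.289, 0.957, -0.0]
wrist_force: [-3.3, -0.0, 5.5]
opening: 0.5
grasp_force: 63.1
```

Call:
{"name": "apply_moves", "arguments": {"moves": [{"jaw": 0.2,"offset": [0,0,1],"rot": [0,0,0]},{"jaw": 0.2,"offset": [0,0,1],"rot": [0,0,0]},{"jaw": 0.2,"offset": [0,0,0],"rot": [0,0,0]},{"jaw": 0.2,"offset": [0,0,0],"rot": [0,0,0]},{"jaw": 0.2,"offset": [0,0,0],"rot": [0,0,0]}]}}

```text
time_s: 52.5
eef_pos: [0.497, -0.0037, 0.1451]
eef_rot: [0.0, -0.289, 0.957, -0.001]
wrist_force: [-7.9, 0.5, 18.6]
opening: 0.495
grasp_force: 64.7
```

Call:
{"name": "apply_moves", "arguments": {"moves": [{"jaw": 0.2,"offset": [0,0,-1],"rot": [0,0,4]},{"jaw": 0.2,"offset": [0,0,0.6],"rot": [0,0,10.5]},{"jaw": 0.2,"offset": [0,0,0.6],"rot": [0,0,10.5]},{"jaw": 0.2,"offset": [0,0,0.7],"rot": [0,0,10.5]},{"jaw": 0.2,"offset": [0,0,0.6],"rot": [0,0,10.5]}]}}

```text
time_s: 53.12
eef_pos: [0.4972, -0.0034, 0.1426]
eef_rot: [0.001, 0.111, 0.994, 0.0]
wrist_force: [-1.8, 1.8, 8.6]
opening: 0.498
grasp_force: 63.5
```

Run:
```python
from h import *
st()
```

```text
t 53.12 p [ 0.4972 -0.0034  0.1426] yaw 167.2 tilt 0.1 q6 -1.59 q1 -0.25 F [-1.8  1.8  8.6] T [0.11 0.46 0.14] open 0.498 g 63.5
```

Call:
{"name": "apply_moves", "arguments": {"moves": [{"jaw": 0.2,"offset": [0,0,0.6],"rot": [0,0,10.5]},{"jaw": 0.2,"offset": [0,0,0.6],"rot": [0,0,10.5]},{"jaw": 0.2,"offset": [0,0,0.7],"rot": [0,0,10.5]},{"jaw": 0.2,"offset": [0,0,0.6],"rot": [0,0,10.5]},{"jaw": 0.2,"offset": [0,0,0.6],"rot": [0,0,10.5]}]}}

```text
time_s: 53.75
eef_pos: [0.4974, -0.0034, 0.1393]
eef_rot: [0.001, 0.539, 0.842, 0.001]
wrist_force: [-1.7, 0.5, 6.7]
opening: 0.499
grasp_force: 63.4
```

Call:
{"name": "apply_moves", "arguments": {"moves": [{"jaw": 0.2,"offset": [0,0,0.6],"rot": [0,0,10.5]},{"jaw": 0.2,"offset": [0,0,0.6],"rot": [0,0,10.5]},{"jaw": 0.2,"offset": [0,0,0.7],"rot": [0,0,10.5]},{"jaw": 0.2,"offset": [0,0,0],"rot": [0,0,0]},{"jaw": 0.2,"offset": [0,0,0],"rot": [0,0,0]}]}}

```text
time_s: 54.38
eef_pos: [0.4973, -0.0039, 0.1373]
eef_rot: [0.001, 0.746, 0.666, 0.0]
wrist_force: [-2.0, -0.7, 6.2]
opening: 0.499
grasp_force: 63.3
```

Run:
```python
from h import *
st()
```

```text
t 54.38 p [ 0.4973 -0.0039  0.1373] yaw 83.5 tilt 0.12 q6 -0.13 q1 -0.25 F [-2.  -0.7  6.2] T [-0.23  0.4  -0.1 ] open 0.499 g 63.3
```

Call:
{"name": "apply_moves", "arguments": {"moves": [{"jaw": 0.2,"offset": [0,0,0.6],"rot": [0,0,10.5]},{"jaw": 0.2,"offset": [0,0,0.6],"rot": [0,0,10.5]},{"jaw": 0.2,"offset": [0,0,0.4],"rot": [0,0,6]},{"jaw": 0.2,"offset": [0,0,0],"rot": [0,0,0]},{"jaw": 0.2,"offset": [0,0,0],"rot": [0,0,0]}]}}

```text
time_s: 55.0
eef_pos: [0.4978, -0.0033, 0.1371]
eef_rot: [0.001, 0.881, 0.474, 0.001]
wrist_force: [-5.1, 2.1, 17.4]
opening: 0.498
grasp_force: 64.3
```

Run:
```python
from h import *
st()
```

```text
t 55.0 p [ 0.4978 -0.0033  0.1371] yaw 56.6 tilt 0.17 q6 0.34 q1 -0.25 F [-5.1  2.1 17.4] T [0.43 0.91 0.11] open 0.498 g 64.3
```

Call:
{"name": "apply_moves", "arguments": {"moves": [{"jaw": 0.2,"offset": [0,0,-1.5],"rot": [0,0,0]},{"jaw": 0.7,"offset": [0,0,0],"rot": [0,0,0]},{"jaw": 0.7,"offset": [0,0,0],"rot": [0,0,0]},{"jaw": 0.7,"offset": [0,0,-40],"rot": [0,0,0]},{"jaw": 0.7,"offset": [0,0,-45],"rot": [0,0,0]}]}}

```text
time_s: 55.62
eef_pos: [0.4956, -0.0034, 0.221]
eef_rot: [-0.001, 0.881, 0.474, -0.001]
wrist_force: [0.6, -0.3, -0.2]
opening: 0.703
grasp_force: 0.0
```

Call:
{"name": "apply_moves", "arguments": {"moves": [{"jaw": 0.7,"offset": [0,0,0],"rot": [0,0,0]},{"jaw": 0.7,"offset": [0,0,0],"rot": [0,0,0]},{"jaw": 0.7,"offset": [0,0,0],"rot": [0,0,0]},{"jaw": 0.7,"offset": [0,0,0],"rot": [0,0,0]},{"jaw": 0.7,"offset": [0,0,0],"rot": [0,0,0]}]}}

```text
time_s: 56.25
eef_pos: [0.4962, -0.0034, 0.2205]
eef_rot: [-0.0, 0.881, 0.474, -0.0]
wrist_force: [0.1, -0.8, -0.0]
opening: 0.698
grasp_force: 0.0
```

Run:
```python
from h import *
im,d,K,M=cap(.169,.4965,-.0037); save(im,"w12.png"); st(); P=pts(d,K,M)
m=(np.hypot(P[:,0]-.4965,P[:,1]+.0037)<.018)&(P[:,2]>.155); q=P[m]
A=np.c_[q[:,:2]-[.4965,-.0037],np.ones(len(q))]; s=np.linalg.lstsq(A,q[:,2],rcond=None)[0]; print("top plane slope",s[:2].round(4),"z",s[2].round(4))
```

```text
cap 2995 [497.3  -3.1] r 22.5 z 0.1692
t 56.3 p [ 0.4963 -0.0034  0.2207] yaw 56.5 tilt 0.05 q6 0.34 q1 -0.25 F [-0.  -0.6  0.2] T [-0.07  0.    0.05] open 0.702 g 0.0
top plane slope [3.4562 5.3543] z 0.2189
```

View pics/w12.png

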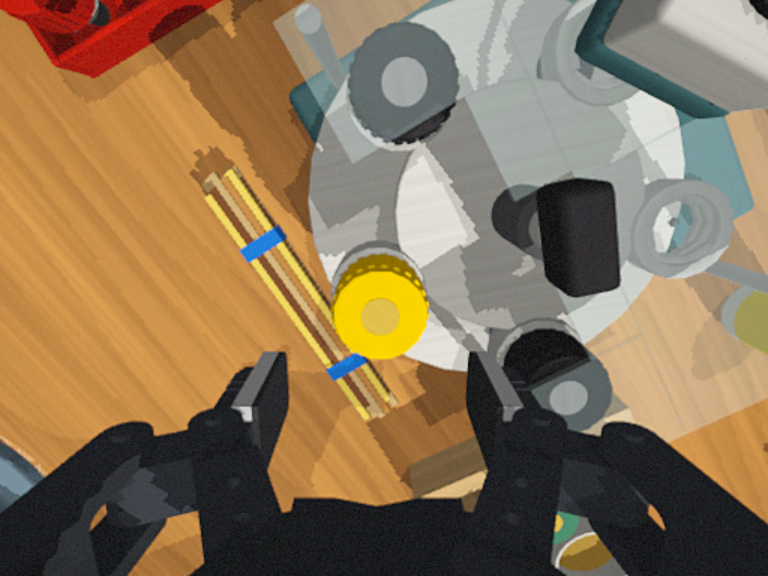

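Run:
```python
from h import *
im,d,K,M=cam("wrist"); P=pts(d,K,M)
m=(np.hypot(P[:,0]-.497,P[:,1]+.0035)<.018)&(abs(P[:,2]-.169)<.006); q=P[m]
A=np.c_[q[:,:2]-[.497,-.0035],np.ones(len(q))]; s=np.linalg.lstsq(A,q[:,2],rcond=None)[0]; print(m.sum(),"slope",s.round(4))
m=(P[:,2]>.207)&(P[:,2]<.218)&(abs(P[:,0]-.58)<.03)&(abs(P[:,1]+.009)<.03)
print("bar",m.sum(),cv2.minAreaRect((P[m,:2]*1000).astype(np.float32)))
go((.581,-.0097,.25,67.8),(.581,-.0097,.186,67.8))
```

```text
2041 slope [ 0.0027 -0.0028  0.1693]
bar 2821 ((580.262939453125, -8.867488861083984), (39.921607971191406, 19.660612106323242), 69.03861236572266)
->  [ 5.81e-01 -1.00e-02  2.50e-01  6.78e+01] n 2
   [21.0, 37.0, -15.0] -5.6
   [16.7, 38.9, -14.1] -5.7
->  [ 5.81e-01 -1.00e-02  1.86e-01  6.78e+01] n 2
   [0.0, 0.0, 32.0] 0.0
   [0.0, 0.0, 32.0] 0.0
```

Call:
{"name": "apply_moves", "arguments": {"moves": [{"jaw": 0.5,"offset": [21,37,-15],"rot": [0,0,-5.6]},{"jaw": 0.5,"offset": [17,39,-14],"rot": [0,0,-5.7]},{"jaw": 0.5,"offset": [0,0,0],"rot": [0,0,0]},{"jaw": 0.5,"offset": [0,0,15],"rot": [0,0,0]},{"jaw": 0.5,"offset": [0,0,15],"rot": [0,0,0]}]}}

```text
time_s: 56.98
eef_pos: [0.5798, -0.0092, 0.2182]
eef_rot: [-0.001, 0.83, 0.558, -0.001]
wrist_force: [0.4, 0.9, 0.3]
opening: 0.505
grasp_force: 0.0
```

Run:
```python
from h import *
st(); go((.581,-.0093,.186,67.8))
```

```text
t 56.98 p [ 0.5798 -0.0092  0.2182] yaw 67.8 tilt 0.12 q6 0.17 q1 -0.22 F [0.4 0.9 0.3] T [-0.05  0.03 -0.08] open 0.505 g 0.0
->  [ 5.81e-01 -9.00e-03  1.86e-01  6.78e+01] n 1
   [0.3, 1.1, 32.2] 0.0
```

Call:
{"name": "apply_moves", "arguments": {"moves": [{"jaw": 0.5,"offset": [0.3,1,16],"rot": [0,0,0]},{"jaw": 0.5,"offset": [0,0,15],"rot": [0,0,0]},{"jaw": 0.1,"offset": [0,0,0],"rot": [0,0,0]},{"jaw": 0,"offset": [0,0,0],"rot": [0,0,0]},{"jaw": 0,"offset": [0,0,0],"rot": [0,0,0]}]}}

```text
time_s: 57.6
eef_pos: [0.581, -0.0093, 0.1883]
eef_rot: [-0.001, 0.83, 0.558, -0.001]
wrist_force: [-5.4, 1.0, -6.7]
opening: 0.221
grasp_force: 62.2
```

Call:
{"name": "apply_moves", "arguments": {"moves": [{"jaw": 0,"offset": [0,0,0],"rot": [0,0,4]},{"jaw": 0,"offset": [0,0,0],"rot": [0,0,10.5]},{"jaw": 0,"offset": [0,0,0],"rot": [0,0,10.5]},{"jaw": 0,"offset": [0,0,0],"rot": [0,0,10.5]},{"jaw": 0,"offset": [0,0,0],"rot": [0,0,10.5]}]}}

```text
time_s: 58.22
eef_pos: [0.5807, -0.009, 0.1883]
eef_rot: [-0.001, 0.982, 0.187, -0.002]
wrist_force: [-5.7, 2.0, -4.8]
opening: 0.221
grasp_force: 62.3
```

Call:
{"name": "apply_moves", "arguments": {"moves": [{"jaw": 0,"offset": [0,0,0],"rot": [0,0,10.5]},{"jaw": 0,"offset": [0,0,0],"rot": [0,0,10.5]},{"jaw": 0,"offset": [0,0,0],"rot": [0,0,10.5]},{"jaw": 0,"offset": [0,0,0],"rot": [0,0,10.5]},{"jaw": 0,"offset": [0,0,0],"rot": [0,0,10.5]}]}}

```text
time_s: 58.85
eef_pos: [0.5807, -0.0085, 0.1882]
eef_rot: [-0.0, 0.964, -0.267, -0.002]
wrist_force: [-4.9, 2.7, -3.1]
opening: 0.222
grasp_force: 62.8
```

Call:
{"name": "apply_moves", "arguments": {"moves": [{"jaw": 0,"offset": [0,0,0],"rot": [0,0,10.5]},{"jaw": 0,"offset": [0,0,0],"rot": [0,0,10.5]},{"jaw": 0,"offset": [0,0,0],"rot": [0,0,10.5]},{"jaw": 0,"offset": [0,0,0],"rot": [0,0,10.5]},{"jaw": 0,"offset": [0,0,0],"rot": [0,0,4]}]}}

```text
time_s: 59.48
eef_pos: [0.5811, -0.0083, 0.1883]
eef_rot: [0.0, 0.784, -0.621, -0.002]
wrist_force: [-4.0, 4.4, -5.4]
opening: 0.218
grasp_force: 62.6
```

Call:
{"name": "apply_moves", "arguments": {"moves": [{"jaw": 0,"offset": [0,0,0],"rot": [0,0,0]},{"jaw": 0.5,"offset": [0,0,0],"rot": [0,0,0]},{"jaw": 0.6,"offset": [0,0,0],"rot": [0,0,0]},{"jaw": 0.6,"offset": [0,0,-40],"rot": [0,0,0]},{"jaw": 0.6,"offset": [0,0,-50],"rot": [0,0,0]}]}}

```text
time_s: 60.1
eef_pos: [0.5822, -0.0099, 0.28]
eef_rot: [0.0, 0.784, -0.62, -0.0]
wrist_force: [0.8, 0.2, -0.6]
opening: 0.598
grasp_force: 0.0
```

Call:
{"name": "apply_moves", "arguments": {"moves": [{"jaw": 0.6,"offset": [0,0,-50],"rot": [0,0,0]},{"jaw": 0.6,"offset": [0,0,-30],"rot": [0,0,0]},{"jaw": 0.6,"offset": [0,0,0],"rot": [0,0,0]},{"jaw": 0.6,"offset": [0,0,0],"rot": [0,0,0]},{"jaw": 0.6,"offset": [0,0,0],"rot": [0,0,0]}]}}

```text
time_s: 60.72
eef_pos: [0.5818, -0.0096, 0.3574]
eef_rot: [0.001, 0.784, -0.62, -0.001]
wrist_force: [-0.3, 0.2, -0.2]
opening: 0.598
grasp_force: 0.0
```

Run:
```python
from h import *
st(); im,d,K,M=cam("scene"); save(im,"scene2.png")
```

```text
t 60.73 p [ 0.5818 -0.0096  0.3574] yaw -76.7 tilt 0.16 q6 2.69 q1 -0.22 F [-0.3  0.2 -0.2] T [-0.   -0.02  0.01] open 0.598 g 0.0
```

View pics/scene2.png

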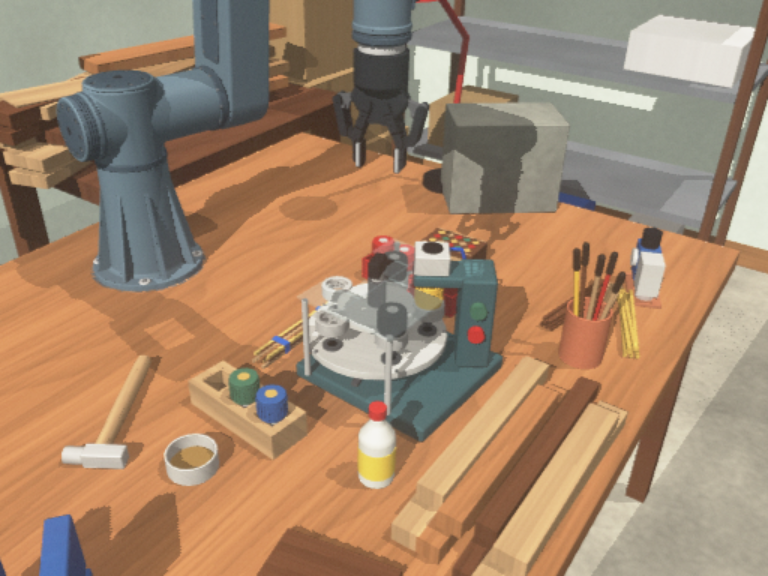

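Run:
```python
from h import *
im,d,K,M=cam("side"); save(im,"s2.png"); im,d,K,M=cam("wrist"); P=pts(d,K,M)
m=(P[:,2]>.207)&(P[:,2]<.218)&(abs(P[:,0]-.58)<.03)&(abs(P[:,1]+.009)<.03)
print("bar",m.sum(),cv2.minAreaRect((P[m,:2]*1000).astype(np.float32)))
```

```text
bar 747 ((580.8372802734375, -9.834297180175781), (19.15433120727539, 38.85153579711914), 13.877357482910156)
```

View pics/s2.png

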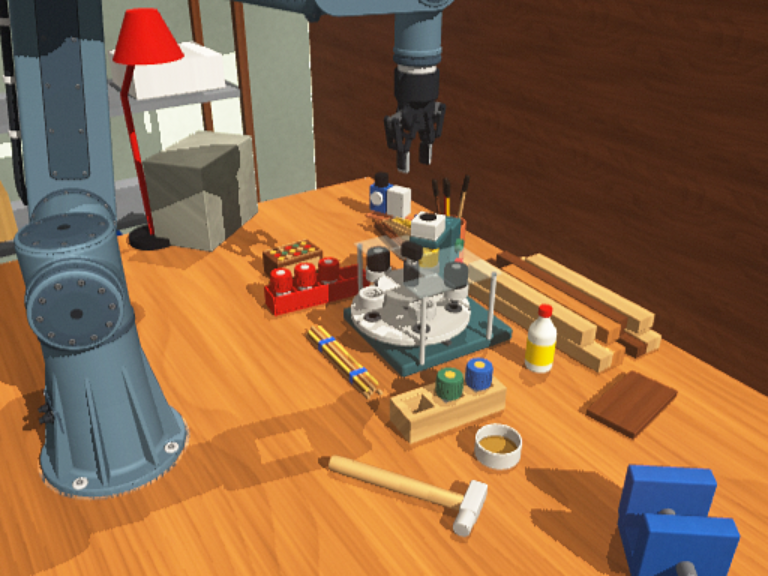

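The side view shows three red caps upright in the tray (280,278), (304,273) and (328,268). The yellow cap is under the ram (430,258), the two black caps are still in place, and the tin and spares have not moved. The bar is at -76°, a rest angle, so I'm handing in.

```bash
python3 -c "
from bench import ctrl
print(ctrl.hand_in())"
```

```text
the job is handed in; nothing more can be done
None
```

I handed the job in at about 61 s of the 210 s allowed: the three worn punches stand in the tray, and the oiled new punch is screwed home under the ram; the hand-in returned no verdict.

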